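Clear the goldsmith's bench: clip in the handpiece, stand up the files

TASK

Clear up the goldsmith's bench. First press the rotary handpiece down into its fork clip until it is fully home and the sprung jaw has closed over it; then stand every file that lies on the bench upright in a pocket of the wooden stand, handle end down on the pocket's floor and blade up. Leave the jar, the dish and the steel block where they are, and leave the handpiece home in its clip.

Things in the scene. Friction and masses are not known exactly. Their poses are not given: they have to be found in the camera images.
- stand: Fixed wooden file stand, a block 262 x 66 mm, 85 mm high, with a row of five square pockets; x axis along the row, pointing roughly away from the robot. Origin: centre of its underside. Pockets: 40 mm square, 50 mm apart centre to centre, 75 mm deep (floor 10 mm above the bench).
- clip: Fixed steel fork clip, base 150 x 76 x 12 mm; x along the clip (and the handpiece in it), z up. Origin: centre of its underside. Two forks, 14 mm wide, at x = -45 and +45 mm; the middle is free for fingers. Each has a seat 35 mm above the bench, a fixed prong from y = -15 mm outwards (80 mm high, flared) and on the +y side an arm of the sprung jaw.
- clip_seat (a point): Where the handpiece's centre comes to lie when it is home: 48 mm above the bench, in the middle of the clip; axes as the clip.
- jaw (a joint): Angle (rad) of the clip's sprung jaw, two steel arms hinged low on the +y side. 0: closed (rest); grows to 0.5 as it is pushed outwards. Its sloping noses reach over the seat to y = +6 mm, 64 to 92 mm above the bench. Pressing the handpiece straight down wedges it open by about 0.2 (5 to 15 N); it springs shut over the handpiece once that is home.
- handpiece: Loose black rotary handpiece, no cable, 192 mm long, 0.18 kg: round body 26 mm across, 132 mm long; at each end of it a square 32 mm collar, 14 mm thick, against rolling; then a short cap, or at +x a thin steel chuck. x: along it. Origin: middle of the round body, on its axis (16 mm up as it lies on the bench). May lie in the clip either way round.
- file0: Loose hand file, 175 mm long, 0.07 kg (None: absent this time): dark wooden handle 100 mm long, 24 wide, 22 thick, then a flat steel blade 75 long, 12 wide. x: along it, from handle to blade tip. Origin: on its axis, 87.5 mm from the handle's end (11 mm up as it lies on the bench); it balances 10 mm from there towards the handle. Starts flat, handle end towards the robot.
- file1: Another hand file, the same as file0 (or None when absent).
- file2: Another hand file, the same as file0 (or None when absent).
- file3: Another hand file, the same as file0 (or None when absent).
- file4: Another hand file, the same as file0 (or None when absent).
- stand_hole0 (a point): Centre of the mouth of a pocket of the stand, 85 mm above the bench; numbered along the stand's x axis.
- stand_hole1 (a point): The next pocket's mouth centre.
- stand_hole2 (a point): The next pocket's mouth centre.
- stand_hole3 (a point): The next pocket's mouth centre.
- stand_hole4 (a point): The next pocket's mouth centre.
- jar: Bystander: small amber glass jar with a black lid, 60 mm across and 60 mm high. Origin: centre of its underside.
- dish: Bystander: shallow copper dish, 100 mm across and 30 mm high. Origin: centre of its underside.
- block: Bystander: steel bench block, 70 x 70 x 30 mm. Origin: centre of its underside.
Mind the look-alikes: they are no part of the job. Leave any orange look-alike of the handpiece alone.

How it is judged:
On the way, in this order (a step that is already met when the one before it is completed fails the run):
1. the handpiece is home in its clip with the jaw closed over it (z of handpiece in the frame of clip_seat between -0.005 and 0.005 m and y of handpiece in the frame of clip_seat between -0.006 and 0.006 m and x of handpiece in the frame of clip_seat between -0.018 and 0.018 m and angle between the x axis of handpiece and the x axis of clip, either way round below 0.12 rad and value of joint jaw below 0.07 rad), for 0.3 s.
2. every file stands handle down in the stand (height (world z) of each of file0, file1, file2, file3, file4 below 0.108 m and angle between each of file0, file1, file2, file3, file4's own x axis and vertical below 0.35 rad and linear speed of each of file0, file1, file2, file3, file4 below 0.05 m/s and x of file0 in the frame of stand between -0.131 and 0.131 m and y of file0 in the frame of stand between -0.033 and 0.033 m and x of file1 in the frame of stand between -0.131 and 0.131 m and y of file1 in the frame of stand between -0.033 and 0.033 m and x of file2 in the frame of stand between -0.131 and 0.131 m and y of file2 in the frame of stand between -0.033 and 0.033 m and x of file3 in the frame of stand between -0.131 and 0.131 m and y of file3 in the frame of stand between -0.033 and 0.033 m and x of file4 in the frame of stand between -0.131 and 0.131 m and y of file4 in the frame of stand between -0.033 and 0.033 m), for 0.2 s.
At the end, for the whole second after the job is handed in: Handpiece centre within 5 mm in height, 6 mm across and 18 mm along of clip_seat, axis within 0.12 rad of the clip's, jaw under 0.07 rad. Every file present at rest in the stand, blade up: origin over the stand and under 108 mm above the bench, axis within 0.35 rad of vertical (all of step 1 and all of step 2); the robot touches nothing.
It fails at once if the jar is shoved or tipped (distance of jar from where it was at the start of the episode above 0.04 m or angle between jar's own z axis and vertical above 0.5 rad).
It fails at once if the dish is shoved or tipped (distance of dish from where it was at the start of the episode above 0.04 m or angle between dish's own z axis and vertical above 0.5 rad).
It fails at once if the block is shoved or tipped (distance of block from where it was at the start of the episode above 0.04 m or angle between block's own z axis and vertical above 0.5 rad).
Of file0, file1, file2, file3, file4 only 3 to 5 are there at a start; the rules pass over those that are not, and their reading is None.
At some moment in a run one of handpiece, file0, file1, file2, file3, file4 may be knocked a few centimetres aside while the robot is not near it.
It also fails if it takes over 210 s, if anything falls off the work surface, if the arm or the gripper's body presses on something with over 40 N, if the wrist force passes 120 N, or if a joint passes its speed limit or range.

ROBOT

A 6-joint arm with a two-finger parallel gripper is mounted at the origin on the work surface. World frame = base frame: x ahead of the robot, y to its left, z up, the work surface at z = 0. Lengths are in m, angles in rad, forces in N, time in s.
With the tool pointing down it reaches from about 0.35 to 0.975 m from the base axis. Payload 4.9 kg.
Tool frame: the origin (TCP) lies at the very end of the fingers, on their centre line; the grasp point (between the pads) lies 19 mm behind it; z points along the fingers, y is the line along which they close (so a half turn about z gives the same grasp; the last joint's range is limited). The gripper opens to 85 mm and grips with 20 to 120 N. Pads are 22 mm wide; open, the fingers measure 114 mm over their backs; the gripper's body (76 mm by 85 mm) begins 54 mm behind the grasp point. The pads swing forward as they close: fully open they stand 13 mm farther back than shut.
Start: joints at [-1.429, 0.053, 1.613, -0, 1.476, -0.119], TCP at [0.161, -0.604, 0.231] pointing down, gripper open.
Joint ranges: [-3.01, 3.01], [-1.01, 2.22], [0.06, 2.58], [-1.02, 4.17], [0.09, 2.62], [-3.14, 3.14]. Speed limits (rad/s): [2.57, 2.57, 3.14, 3.14, 3.14, 3.14].

INTERFACE

Orientations are given as a rotation vector (axis times angle).
In Python, from station import get_obs, get_image, get_calibration, finish_job gives the robot as it stands.
- The arm moves only by the tool servo_tool, never from a script. Its argument "increments" is a list of rows, each a list of 5 numbers: the opening, from 0 (shut) to 1 (fully open), then the shift along the tool's x, y, z in mm, then the turn about the tool's z in degrees. In form: [[jaw, tx, ty, tz, spin], ...]. A call has 1 to 12 rows; each row shifts and turns the commanded pose from where the row before left it, along the tool's axes as they then stand; what a row does not reach is not made up. A row lasts 1/8 s, in which the tool goes at most 62.5 mm and 10.7 degrees, less where a joint would pass 70% of its speed; a pose out of reach is approached as far as the arm can. A call is refused whole if a number of a shift passes 62.5 or a number of a turn 10.7, either way. A call with a gripper value outside its range is refused whole. The fingers move at their own pace and stop on an object; "force" is the grip in N (left out, the last holds). Time passes only in rows, so rows that do not move let the fingers close. It gives the time, the measured TCP pose, the force, the opening and the grip force at its end, in the units of the state.
- get_obs(): the state, without advancing time (a new reading comes with each control period).
- get_image(name): name is "scene" or "top" or "wrist"; returns the picture (384x512x3 uint8, red, green, blue); there is no depth.
- get_calibration(name): a dict with "fx", "fy", "cx", "cy" (pixels), "R" (3x3) and "t" (3): a world point X has camera coordinates R X + t; the wrist camera has in their place "mount" (4x4, takes a point from camera to tool coordinates, whose origin is the TCP and whose axes are the flange's). Camera axes: x right, y down, z forward; pixel columns grow to the right and rows downward; lengths in m; the calibration is good to about 2 mm. A picture is of the moment at which its call begins: read the wrist's pose just before it. get_calibration takes no time and is no camera call.
- finish_job(): hands the job in; it is judged then, once.
The state is a dict: "t": time; "q": joint angles; "dq": joint speeds; "effort": joint torques, N m; "tool_pos": TCP position; "tool_rot": TCP orientation; "contact_force": force on the tool from outside, world axes, zero at the start; "wrist_torque": the same for the moment, N m; "opening": finger opening in m; "grip_force": force on a finger pad.
Only numpy, scipy, OpenCV 4.12 (cv2) and the standard library are available. Lean on these libraries where they do the work, as an engineer would, in place of code of your own. Each camera call takes 0.05 s, during which the arm holds its last target. There are 200 camera calls.

## Working session

There is one attempt and no reset: what is moved stays moved. The work goes in short steps, Python scripts to look and compute and a tool call to move; the robot and the scene stay as the last step left them, time stands still between calls to the robot, and variables do not carry over. Pictures are saved under pics/ and viewed, at most 14 in all, crops included, and the job is handed in when it is done.

Besides the shell and the picture viewer there is one more tool, called by a JSON object that holds its "fn" and its "kwargs". servo_tool: Moves the arm, as the interface text tells. Its arguments: {"type":"object","properties":{"increments":{"type":"array"},"force":{"type":"number"}},"required":["increments"]}

```bash
mkdir -p pics; ls
python3 - <<'E'
from station import *
import cv2,numpy as np
o=get_obs();print(o['tool_pos'],o['tool_rot'],o['opening'],o['q'])
for n in['scene','top']:
    im=get_image(n);cv2.imwrite(f'pics/{n}0.png',im[:,:,::-1]);c=get_calibration(n);print(n,c)
print(get_calibration('wrist'))
E
```

```text
pics
[ 0.16105212 -0.60324581  0.23006498] [-3.11288708e+00 -4.08216716e-01  6.92608548e-05] 0.08538113315877258 [-1.42901635e+00  5.33482635e-02  1.61429965e+00 -2.08322930e-05
  1.47599849e+00 -1.19005206e-01]
scene {'fx': 434.2314216392831, 'fy': 434.2314216392831, 'cx': 252.50624720460854, 'cy': 193.45724062246322, 'R': array([[ 0.46844003,  0.88346603, -0.00719123],
       [ 0.67086549, -0.36098575, -0.64778761],
       [-0.57489428,  0.2986253 , -0.76178704]]), 't': array([-0.25142342, -0.30613896,  1.63468467])}
top {'fx': 458.90516616784555, 'fy': 458.90516616784555, 'cx': 253.55165658187138, 'cy': 193.4990471494193, 'R': array([[ 0.07069877, -0.99749556,  0.00207182],
       [-0.97324283, -0.06943477, -0.219037  ],
       [ 0.21863229,  0.01346926, -0.97571435]]), 't': array([-0.02989545,  0.54576609,  1.36922927])}
{'fx': 288.4420351925623, 'fy': 288.4420351925623, 'cx': 258.01579706014536, 'cy': 185.6375035051826, 'mount': array([[ 1.83659958e-04, -9.54636917e-01, -2.97772266e-01,
         7.80765689e-02],
       [ 9.99998530e-01,  6.82938133e-04, -1.57267254e-03,
         9.62395220e-04],
       [ 1.70469130e-03, -2.97771539e-01,  9.54635640e-01,
        -1.42489638e-01],
       [ 0.00000000e+00,  0.00000000e+00,  0.00000000e+00,
         1.00000000e+00]])}
```

View pics/scene0.png

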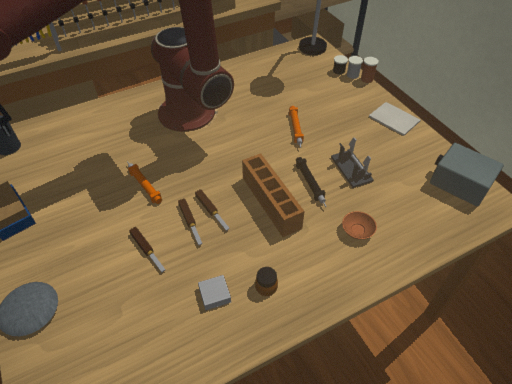

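View pics/top0.png

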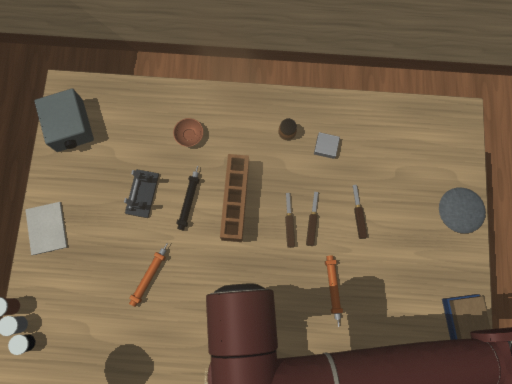

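The bench holds three files (top view, handles near (290,230), (312,230) and (360,222)). The black handpiece is at (188,200), the clip at (143,193) and the stand at (235,197). Next I'll take enlarged crops for detail.

```bash
cat > h.py <<'E'
from station import *
import cv2,numpy as np
from scipy.spatial.transform import Rotation as Ro
def cal(n,o=None):
    c=get_calibration(n);K=np.array([[c['fx'],0,c['cx']],[0,c['fy'],c['cy']],[0,0,1]])
    if 'R' in c: return K,np.array(c['R']),np.array(c['t'])
    T=np.eye(4);T[:3,:3]=Ro.from_rotvec(o['tool_rot']).as_matrix();T[:3,3]=o['tool_pos']
    E=np.linalg.inv(T@np.array(c['mount']));return K,E[:3,:3],E[:3,3]
def ray(C,uv):
    K,R,t=C;d=R.T@np.linalg.solve(K,[uv[0],uv[1],1.]);return -R.T@t,d
def plane(C,uv,z):
    p,d=ray(C,uv);return p+d*(z-p[2])/d[2]
def proj(C,X):
    K,R,t=C;x=K@(R@np.asarray(X)+t);return x[:2]/x[2]
def tri(C1,u1,C2,u2):
    (p,d),(q,e)=ray(C1,u1),ray(C2,u2);s=np.linalg.lstsq(np.c_[d,-e],q-p,rcond=None)[0]
    a,b=p+s[0]*d,q+s[1]*e;return (a+b)/2,np.linalg.norm(a-b)*1000
E
python3 - <<'E'
import cv2,numpy as np
s=cv2.imread('pics/scene0.png');t=cv2.imread('pics/top0.png')
r=lambda im,x,y,w,h,W,H:cv2.resize(im[y:y+h,x:x+w],(W,H),interpolation=cv2.INTER_CUBIC)
a=np.hstack([r(s,290,130,100,75,400,300),r(t,110,140,100,75,400,300)])
b=np.hstack([r(s,120,150,180,90,400,200),r(t,210,140,180,120,400,300)[:200]])
b=np.hstack([r(s,120,150,200,150,400,300),r(t,210,140,180,135,400,300)])
cv2.imwrite('pics/crop1.png',np.vstack([a,b]))
E
```

```text
(no output)
```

View pics/crop1.png

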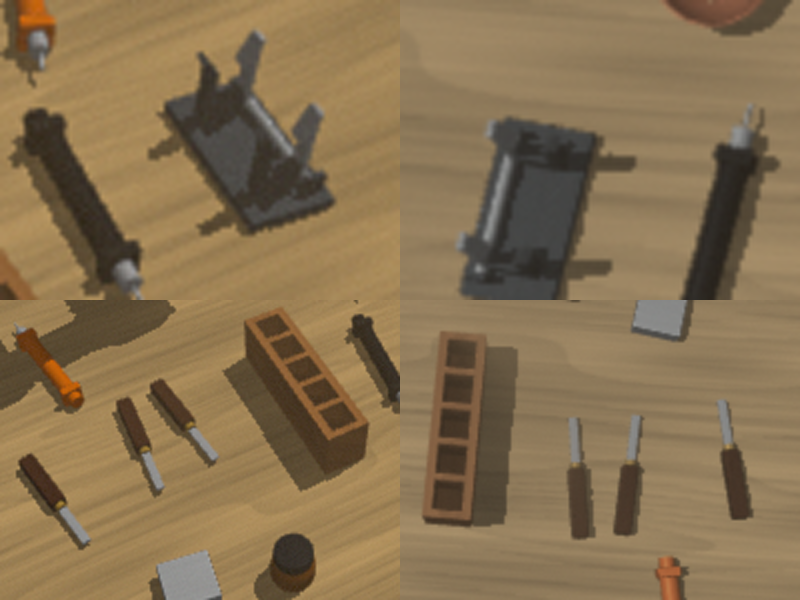

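The clip's sprung jaw, with its bar, is on the left in the top view. The fixed prongs are on the right. The files lie handle-down in the picture with their blades away from the robot.

Run:
```python
from h import *
T=cal('top');S=cal('scene')
o=get_obs();print(Ro.from_rotvec(o['tool_rot']).as_matrix().round(3))
for n,u,z in[('clip',(143,194),.012),('hpA',(182,224),.016),('hpB',(195,174),.016),('stA',(239.5,156),.085),('stB',(231,237),.085)]:
    print(n,plane(T,u,z).round(4))
# files: dark brown handle masks / steel blades
for name,C,roi in[('top',T,(270,180,110,75)),('scene',S,(120,180,115,100))]:
    im=cv2.imread(f'pics/{name}0.png');x,y,w,h=roi;c=im[y:y+h,x:x+w].astype(int)
    B,G,R=c[...,0],c[...,1],c[...,2]
    m=((R<110)&(R-B>12)&(R-B<70)&(R<1.9*B+40)).astype(np.uint8)
    n,l,st,ce=cv2.connectedComponentsWithStats(m)
    for i in range(1,n):
        if st[i,4]>60:
            (cx,cy),wh,a=cv2.minAreaRect(np.argwhere(l==i)[:,::-1].astype(np.float32)); print(name,'dark',cx+x,cy+y,wh,a,plane(C,(cx+x,cy+y),.011).round(4))
    m=((abs(R-B)<25)&(R>110)).astype(np.uint8)
    n,l,st,ce=cv2.connectedComponentsWithStats(m)
    for i in range(1,n):
        if st[i,4]>25:
            (cx,cy),wh,a=cv2.minAreaRect(np.argwhere(l==i)[:,::-1].astype(np.float32)); print(name,'steel',cx+x,cy+y,wh,a,plane(C,(cx+x,cy+y),.012).round(4))
```

```text
[[ 0.966  0.258 -0.   ]
 [ 0.258 -0.966  0.002]
 [ 0.    -0.002 -1.   ]]
clip [0.5304 0.3647 0.012 ]
hpA [0.4416 0.2285 0.016 ]
hpB [0.6077 0.2036 0.016 ]
stA [0.6574 0.0607 0.085 ]
stB [0.4029 0.0665 0.085 ]
top dark 290.2699165344238 220.0486717224121 (54.013427734375, 10.776078224182129) 86.18592071533203 [ 0.4795 -0.1132  0.011 ]
top dark 313.65243911743164 218.6280517578125 (10.490996360778809, 53.890594482421875) 6.34019136428833 [ 0.4893 -0.1873  0.011 ]
top dark 360.79730224609375 221.28378295898438 (34.3593864440918, 10.357135772705078) 80.53767395019531 [ 0.4915 -0.3375  0.011 ]
top steel 355.79730224609375 194.28378295898438 (19.234682083129883, 4.1099748611450195) 80.53767395019531 [ 0.5783 -0.3195  0.012 ]
top steel 288.0 202.5 (19.28411102294922, 3.711965322494507) 84.80557250976562 [ 0.5357 -0.1028  0.012 ]
top steel 314.5692329406738 201.4461555480957 (3.7210419178009033, 19.349416732788086) 7.125016689300537 [ 0.5452 -0.1878  0.012 ]
scene dark 139.4327564239502 192.64310359954834 (40.28330612182617, 24.956859588623047) 3.3664605617523193 [ 0.3113 -0.2822  0.011 ]
sc
[... 160 characters left out ...]
23.55172729492188 (51.25191116333008, 11.698806762695312) 68.19859313964844 [ 0.4969 -0.1909  0.011 ]
scene dark 146.26000213623047 251.1800079345703 (54.600006103515625, 13.40000057220459) 53.13010025024414 [ 0.5292 -0.3344  0.011 ]
scene steel 221.29269409179688 221.36585235595703 (19.053199768066406, 3.7481703758239746) 51.34019470214844 [ 0.5353 -0.1039  0.012 ]
scene steel 195.9072265625 235.04124069213867 (18.885438919067383, 4.061384677886963) 66.03751373291016 [ 0.5451 -0.1896  0.012 ]
scene steel 156.63999938964844 262.02000427246094 (20.000003814697266, 4.200000762939453) 53.130104064941406 [ 0.5773 -0.3207  0.012 ]
scene steel 216.5 277.0 (15.0, 4.0) -0.0 [ 0.6976 -0.1947  0.012 ]
```

{"fn": "servo_tool", "kwargs": {"increments": [[1,36,-47.5,0,0],[1,36,-47.5,0,0],[1,36,-47.5,0,0],[1,36,-47.5,0,0],[1,36,-47.5,0,0],[1,36,-47.5,0,0],[1,36,-47.5,0,0],[1,36,-47.5,0,0],[1,36,-47.5,0,0],[1,36,-47.5,0,0],[1,36,-47.5,0,0],[1,36,-47.5,0,0]]}}

```text
t: 1.6
tool_pos: [0.4318, 0.0604, 0.2311]
tool_rot: [3.114, 0.409, 0.001]
contact_force: [0.6, -1.7, 0.1]
opening: 0.0852
grip_force: 0.0
```

{"fn": "servo_tool", "kwargs": {"increments": [[1,36,-47.5,0,0],[1,36,-47.5,0,0],[1,36,-47.5,0,0],[1,36,-47.5,0,0],[1,0,0,0,8],[1,0,0,0,8],[1,0,0,0,7],[1,0,0,0,0],[1,0,0,0,0]]}}

```text
t: 2.72
tool_pos: [0.5216, 0.2789, 0.231]
tool_rot: [3.134, -0.218, -0.001]
contact_force: [0.0, -0.3, -0.5]
opening: 0.0854
grip_force: 0.0
```

Run:
```python
from h import *
o=get_obs();im=get_image('wrist');cv2.imwrite('pics/w1.png',im[:,:,::-1]);np.save('w1.npy',np.r_[o['tool_pos'],o['tool_rot']])
print(o['tool_pos'],o['tool_rot'],o['t'])
```

```text
[0.52155016 0.27887119 0.23098018] [ 3.13378665e+00 -2.18143763e-01 -7.61339441e-04] 2.725
```

View pics/w1.png

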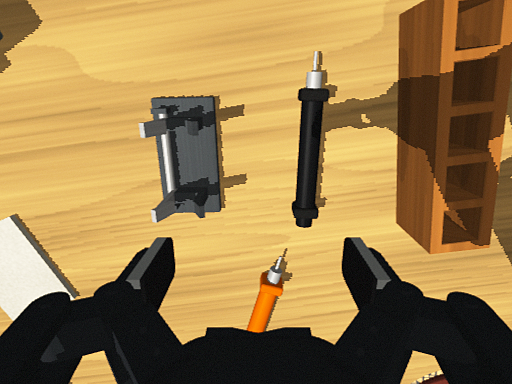

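The wrist view shows the clip base with corners at (152,98), (213,95), (222,212) and (160,217). The handpiece body runs from (313,97) to (306,210), and part of the stand is visible on the right.

```bash
cat >> h.py <<'E'
def wcal(f):
    v=np.load(f);return cal('wrist',dict(tool_pos=v[:3],tool_rot=v[3:]))
def hp(im,roi):
    x,y,w,h=roi;g=im[y:y+h,x:x+w].max(2);m=(g<62).astype(np.uint8)
    n,l,st,_=cv2.connectedComponentsWithStats(m);i=1+st[1:,4].argmax()
    p=np.argwhere(l==i)[:,::-1]+[x,y];return p
E
python3 - <<'E'
from h import *
W=wcal('w1.npy');im=cv2.imread('pics/w1.png')
c=[plane(W,u,.012) for u in[(152,98),(213,95),(222,212),(160,217)]]
c=np.array(c);print(c.round(4),c.mean(0).round(4));print([round(np.linalg.norm(c[i]-c[i-1]),4) for i in range(4)])
for i,j in[(0,3),(1,2)]: d=c[i]-c[j];print('yaw',np.degrees(np.arctan2(d[1],d[0])))
p=hp(im,(285,80,55,155));r=cv2.minAreaRect(p.astype(np.float32));print(r,len(p))
vx=cv2.fitLine(p.astype(np.float32),cv2.DIST_L2,0,.01,.01).ravel()
b=cv2.boxPoints(r);print([plane(W,u,.016).round(4) for u in b])
q=[plane(W,(vx[2]+vx[0]/vx[1]*(y-vx[3]),y),.016) for y in(p[:,1].min(),p[:,1].max())];d=q[0]-q[1];print(q,np.degrees(np.arctan2(d[1],d[0])),'min/max row',p[:,1].min(),p[:,1].max())
# blobs in top/scene for triangulating
T=cal('top');S=cal('scene')
for C,n,roi in[(T,'top',(172,160,32,75)),(S,'scene',(290,150,40,60))]:
    p=hp(cv2.imread(f'pics/{n}0.png'),roi);print(n,cv2.minAreaRect(p.astype(np.float32)),plane(C,p.mean(0),.016))
E
```

```text
[[0.6138 0.3948 0.012 ]
 [0.607  0.3217 0.012 ]
 [0.4568 0.3375 0.012 ]
 [0.4612 0.4224 0.012 ]] [0.5347 0.3691 0.012 ]
[np.float64(0.155), np.float64(0.0734), np.float64(0.151), np.float64(0.085)]
yaw -10.223152951723343
yaw -6.006880850339538
((307.400634765625, 157.07485961914062), (29.964691162109375, 139.8826446533203), 5.281240463256836) 2933
[array([0.4272, 0.2541, 0.016 ]), array([0.6028, 0.2196, 0.016 ]), array([0.5949, 0.1851, 0.016 ]), array([0.4175, 0.2143, 0.016 ])]
[array([0.59830275, 0.20281136, 0.016     ]), array([0.42157117, 0.23153558, 0.016     ])] -9.231571191439764 min/max row 88 227
top ((187.56846618652344, 202.61825561523438), (10.435338020324707, 54.3668212890625), 14.931418418884277) [0.51176261 0.21744274 0.016     ]
scene ((309.326416015625, 178.19140625), (45.53982162475586, 11.276008605957031), 60.64224624633789) [0.51529687 0.21596392 0.016     ]
```

{"fn": "servo_tool", "kwargs": {"increments": [[1,0,32,40,1],[1,0,31,40,0],[1,0,0,40,0],[1,0,0,0,0],[1,0,0,0,0]]}}

```text
t: 3.4
tool_pos: [0.5134, 0.2171, 0.1131]
tool_rot: [-3.131, 0.247, -0.003]
contact_force: [-0.5, -0.3, 0.2]
opening: 0.0851
grip_force: 0.0
```

Run:
```python
from h import *
o=get_obs();im=get_image('wrist');cv2.imwrite('pics/w2.png',im[:,:,::-1]);np.save('w2.npy',np.r_[o['tool_pos'],o['tool_rot']])
print(o['tool_pos'],o['tool_rot'],o['t'])
```

```text
[0.51337865 0.21713206 0.11305097] [-3.13103557  0.24699523 -0.00338785] 3.4
```

View pics/w2.png

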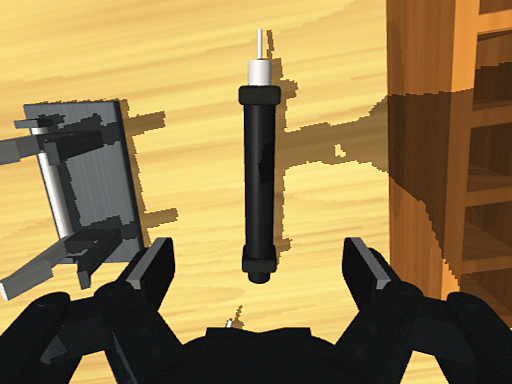

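The second wrist view shows the handpiece collars at rows 86-105 and 247-272, centred near columns 262 and 259. The clip base corners are at (24,105), (119,99) and (142,262).

Run:
```python
from h import *
A=wcal('w1.npy');B=wcal('w2.npy')
for n,a,b in[('TL',(152,98),(24,105)),('TR',(213,95),(119,99)),('BR',(222,212),(142,262)),('hp top',(314,88),(262,87)),('hp bot',(304.5,226.5),(260,283))]:
    print(n,tri(A,a,B,b),plane(A,a,.012).round(4),plane(B,b,.012).round(4))
im=cv2.imread('pics/w2.png')
mm=[]
for y in range(120,240,6):
    r=im[y,225:300].max(1)<62;k=np.where(r)[0]+225;mm.append(plane(B,((k.min()+k.max()+1)/2,y),.016))
mm=np.array(mm);k=np.polyfit(mm[:,0],mm[:,1],1);print('axis yaw',np.degrees(np.arctan(k[0])),'y at .51',np.polyval(k,.51))
print([plane(B,(260,y),z).round(4) for y,z in((87,.024),(105,.029),(247,.029),(272,.016))])
# clip base right edge, fit in w2: gradient of dark/wood
for C,f,rows,x0,x1 in[(A,'w1',range(125,205,3),195,235),(B,'w2',range(140,205,3),110,150)]:
    im=cv2.imread(f'pics/{f}.png');pp=[]
    for y in rows:
        r=im[y,x0:x1].astype(int);i=np.where(r[:,2]-r[:,0]>25)[0]
        if len(i):pp.append(plane(C,(x0+i[0],y),.012))
    pp=np.array(pp);k=np.polyfit(pp[:,0],pp[:,1],1);res=pp[:,1]-np.polyval(k,pp[:,0]);k=np.polyfit(pp[abs(res)<.002,0],pp[abs(res)<.002,1],1)
    print(f,'edge yaw',np.degrees(np.arctan(k[0])),'y at .53',np.polyval(k,.53),res.std())
```

```text
TL (array([0.61363437, 0.39484484, 0.01212727]), np.float64(0.2239589017675868)) [0.6138 0.3949 0.012 ] [0.6135 0.395  0.012 ]
TR (array([ 0.60712452,  0.32411858, -0.00371434]), np.float64(0.43628057370385476)) [0.607  0.3217 0.012 ] [0.6059 0.3169 0.012 ]
BR (array([0.4595187 , 0.33663626, 0.01758388]), np.float64(1.0003862421663081)) [0.4568 0.3376 0.012 ] [0.457  0.3398 0.012 ]
hp top (array([0.59757608, 0.20089762, 0.00790356]), np.float64(1.258486194014675)) [0.5982 0.2015 0.012 ] [0.5968 0.2011 0.012 ]
hp bot (array([0.42598682, 0.22998357, 0.02513448]), np.float64(1.3563658232817006)) [0.42  0.229 0.012] [0.416 0.231 0.012]
axis yaw -9.039983994153035 y at .51 0.21678385321793558
[array([0.5968, 0.2027, 0.024 ]), array([0.5839, 0.2048, 0.029 ]), array([0.4648, 0.2234, 0.029 ]), array([0.431 , 0.2286, 0.016 ])]
w1 edge yaw -6.854048609109875 y at .53 0.3296640651923757 0.0003739078416977382
w2 edge yaw -7.142975135118068 y at .53 0.3261400223517509 0.00021947565054362278
```

{"fn": "servo_tool", "kwargs": {"increments": [[1,6,1,30,0],[1,0,0,40,0],[1,0,0,37,0],[1,0,0,2,0],[0,0,0,0,0],[0,0,0,0,0],[0,0,0,0,0],[0,0,0,0,0],[0,0,0,0,0],[0,0,0,0,0]], "force": 80}}

```text
t: 4.7
tool_pos: [0.5194, 0.2153, 0.0042]
tool_rot: [-3.131, 0.248, -0.004]
contact_force: [-1.4, -0.1, 6.2]
opening: 0.0235
grip_force: 78.5
```

{"fn": "servo_tool", "kwargs": {"increments": [[0,0,0,-40,0],[0,0,0,-40,0],[0,0,0,-40,0],[0,-3,-51,0,0],[0,-3,-51,0,0],[0,-3,-51,0,0],[0,0,0,0,-2],[0,0,0,0,0],[0,0,0,0,0]]}}

```text
t: 5.82
tool_pos: [0.5331, 0.3661, 0.1218]
tool_rot: [3.135, -0.196, -0.001]
contact_force: [0.8, -0.7, -1.2]
opening: 0.0239
grip_force: 79.4
```

Run:
```python
from h import *
o=get_obs();im=get_image('wrist');cv2.imwrite('pics/w3.png',im[:,:,::-1]);np.save('w3.npy',np.r_[o['tool_pos'],o['tool_rot']])
print(o['tool_pos'],o['tool_rot'],o['t'],o['contact_force'],o['opening'])
```

```text
[0.53308707 0.3660528  0.12183311] [ 3.13469859e+00 -1.95549921e-01 -1.19518569e-03] 5.825 [ 0.80506303 -0.70866538 -1.17896644] 0.02388148317862098
```

View pics/w3.png

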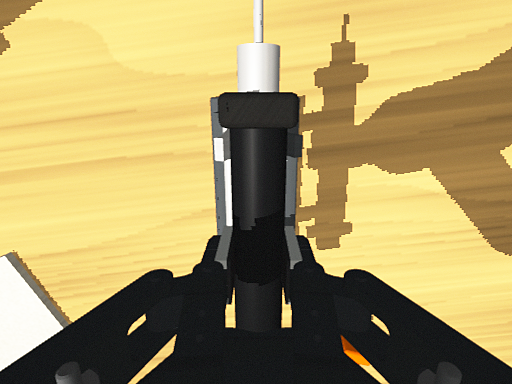

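Handpiece held over the clip; base edges show at columns ~216 (left) and ~300 (right) on rows 140-220.

Run:
```python
from h import *
C=wcal('w3.npy');im=cv2.imread('pics/w3.png');v=np.load('w3.npy');R=Ro.from_rotvec(v[3:]).as_matrix()
for y in range(165,226,8):
    r=im[y].astype(int);w=(r[:,2]-r[:,0]>25)
    l=max(i for i in range(180,240) if w[i]);k=min(i for i in range(285,330) if w[i])
    a,b=plane(C,(l+1,y),.0),plane(C,(k,y),.0)
    A,B=plane(C,(l+1,y),.012),plane(C,(k,y),.012)
    t=lambda p:(R.T@(p-v[:3]))[:2].round(4)
    print(y,l,k,'z0',t(a),t(b),'z12',t(A),t(B))
```

```text
165 213 297 z0 [ 0.0159 -0.0416] [0.016  0.0363] z12 [ 0.0188 -0.0397] [0.0188 0.0347]
173 213 297 z0 [ 0.0082 -0.042 ] [0.0082 0.0367] z12 [ 0.0114 -0.04  ] [0.0114 0.035 ]
181 214 296 z0 [ 0.0003 -0.0414] [0.0003 0.036 ] z12 [ 0.0038 -0.0395] [0.0039 0.0344]
189 214 296 z0 [-0.0078 -0.0417] [-0.0077  0.0363] z12 [-0.0039 -0.0398] [-0.0038  0.0347]
197 215 296 z0 [-0.0159 -0.0411] [-0.0159  0.0367] z12 [-0.0117 -0.0392] [-0.0116  0.035 ]
205 215 296 z0 [-0.0243 -0.0415] [-0.0242  0.037 ] z12 [-0.0196 -0.0396] [-0.0196  0.0353]
213 216 295 z0 [-0.0327 -0.0409] [-0.0327  0.0363] z12 [-0.0277 -0.039 ] [-0.0277  0.0347]
221 216 295 z0 [-0.0414 -0.0412] [-0.0413  0.0367] z12 [-0.0359 -0.0393] [-0.0359  0.035 ]
```

{"fn": "servo_tool", "kwargs": {"increments": [[0,1.5,-2.4,10,0],[0,0,0,10,0],[0,0,0,10,0],[0,0,0,8,0],[0,0,0,8,0],[0,0,0,8,0],[0,0,0,8,0],[0,0,0,8,0],[0,0,0,6,0],[0,0,0,4,0]]}}

```text
t: 7.12
tool_pos: [0.5347, 0.369, 0.0412]
tool_rot: [3.135, -0.194, -0.002]
contact_force: [-0.3, 0.4, -2.5]
opening: 0.0233
grip_force: 79.4
```

{"fn": "servo_tool", "kwargs": {"increments": [[0,0,0,3,0],[0,0,0,3,0],[0,0,0,2,0],[0,0,0,0,0],[0,0,0,0,0]]}}

```text
t: 7.75
tool_pos: [0.5353, 0.37, 0.0361]
tool_rot: [-3.135, 0.193, -0.0]
contact_force: [-2.7, -1.9, 5.8]
opening: 0.0233
grip_force: 80.5
```

{"fn": "servo_tool", "kwargs": {"increments": [[0,0,0,2,0],[0,0,0,1,0],[0,0,0,0,0]]}}

```text
t: 8.12
tool_pos: [0.5354, 0.3701, 0.0359]
tool_rot: [3.135, -0.193, -0.001]
contact_force: [-11.7, -6.7, 19.2]
opening: 0.0235
grip_force: 81.9
```

Run:
```python
from h import *
o=get_obs();print(o['tool_pos'],o['contact_force'])
a=get_image('scene')[130:205,290:390];b=get_image('wrist');cv2.imwrite('pics/c4.png',np.hstack([cv2.resize(a,(400,300)),cv2.resize(b,(400,300))])[:,:,::-1])
```

```text
[0.53538413 0.37007197 0.03593697] [-11.67661057  -6.65680273  19.20599459]
```

View pics/c4.png

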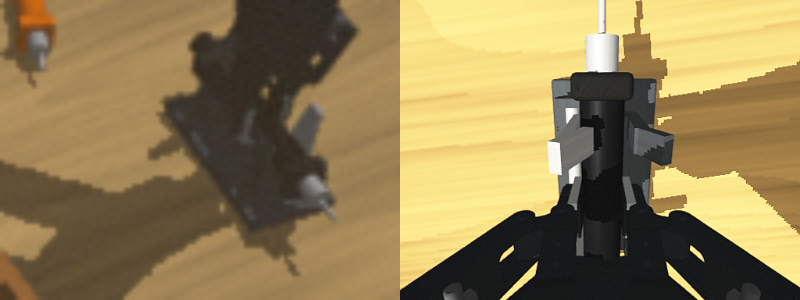

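{"fn": "servo_tool", "kwargs": {"increments": [[0,0,0,-4,0],[0.47,0,0,0,0],[0.47,0,0,0,0],[0.47,0,0,0,0],[0.47,0,0,-15,0],[0.47,0,0,-30,0],[0.47,0,0,-50,0],[0.47,0,0,-60,0],[0.47,0,0,0,0]]}}

```text
t: 9.35
tool_pos: [0.5388, 0.3715, 0.1998]
tool_rot: [-3.128, 0.193, -0.02]
contact_force: [0.4, -0.9, 0.5]
opening: 0.0402
grip_force: 0.0
```

Run:
```python
from h import *
o=get_obs();b=get_image('wrist');cv2.imwrite('pics/w5.png',b[:,:,::-1]);np.save('w5.npy',np.r_[o['tool_pos'],o['tool_rot']]);print(o['tool_pos'])
t=get_image('top');s=get_image('scene');cv2.imwrite('pics/top5.png',t[:,:,::-1]);cv2.imwrite('pics/scene5.png',s[:,:,::-1])
cv2.imwrite('pics/c5.png',np.hstack([cv2.resize(b,(400,300)),cv2.resize(s[130:205,290:390],(400,300))])[:,:,::-1])
```

```text
[0.53876674 0.3714685  0.19976694]
```

View pics/c5.png

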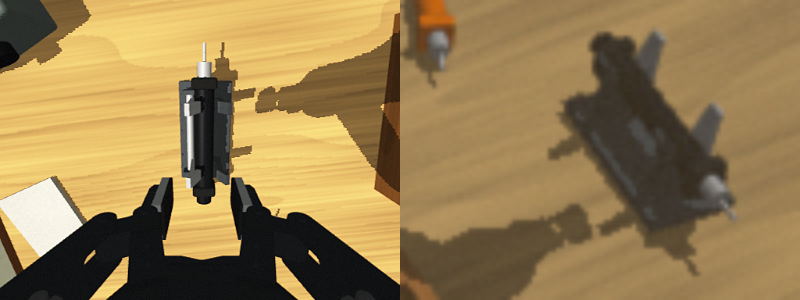

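The handpiece is home, with both jaw noses over it. On to the files.

{"fn": "servo_tool", "kwargs": {"increments": [[1,3,61,-8,0],[1,3,61,-8,0],[1,3,61,-8,0],[1,3,61,-8,0],[1,3,61,-8,0],[1,3,61,0,0],[1,3,61,0,0],[1,3,61,0,0],[1,3,61,0,0],[1,0,0,0,-7],[1,0,0,0,0],[1,0,0,0,0]]}}

```text
t: 11.0
tool_pos: [0.494, -0.1779, 0.229]
tool_rot: [-3.14, 0.003, 0.003]
contact_force: [-0.2, -0.0, 0.5]
opening: 0.0854
grip_force: 0.0
```

Run:
```python
from h import *
o=get_obs();b=get_image('wrist');cv2.imwrite('pics/w6.png',b[:,:,::-1]);np.save('w6.npy',np.r_[o['tool_pos'],o['tool_rot']]);print(o['tool_pos'],o['tool_rot'])
```

```text
[ 0.49400606 -0.17792513  0.22902352] [-3.14045148e+00  2.86235368e-03  3.09193374e-03]
```

View pics/w6.png

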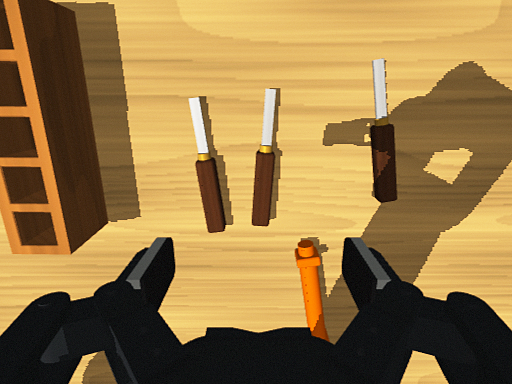

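The three files appear as tip to handle end: A (194,97)→(216,231), B (271,89)→(262,224), C (378,60)→(385,200). The stand mouths are on the left.

Run:
```python
from h import *
W=wcal('w6.npy');T=cal('top');S=cal('scene')
for n,a,b in[('A',(194,97),(216,231)),('B',(271,89),(262,224)),('C',(378,60),(385,200))]:
    p,q=plane(W,a,.012),plane(W,b,.011);d=p-q;L=np.linalg.norm(d);u=d/L
    print(n,'tip',p.round(4),'end',q.round(4),'L',L.round(4),'yaw',np.degrees(np.arctan2(d[1],d[0])).round(2),'grip@+45 from tip',(p-.0425*u).round(4))
# blade centroids wrist vs top triangulated
def blades(im,roi):
    x,y,w,h=roi;c=im[y:y+h,x:x+w].astype(int);m=((abs(c[...,2]-c[...,0])<30)&(c.min(2)>105)).astype(np.uint8)
    n,l,st,ce=cv2.connectedComponentsWithStats(m);return [ce[i]+[x,y] for i in range(1,n) if st[i,4]>25]
w=sorted(blades(cv2.imread('pics/w6.png'),(180,50,220,110)),key=lambda c:c[0])
t=sorted(blades(cv2.imread('pics/top5.png'),(270,180,110,40)),key=lambda c:c[0])
s=sorted(blades(cv2.imread('pics/scene5.png'),(120,190,115,80)),key=lambda c:-c[0])
print(len(w),len(t),len(s))
for a,b,c in zip(w,t,s): print(a.round(1),'w+t',tri(W,a,T,b),'w+s',tri(W,a,S,c))
# stand holes in top5: dark areas in the stand
for n,C,roi in[('top5',T,(215,150,40,95)),('scene5',S,(240,150,65,85))]:
    im=cv2.imread(f'pics/{n}.png');x,y,ww,h=roi;c=im[y:y+h,x:x+ww].astype(int)
    hs=cv2.cvtColor(im,cv2.COLOR_BGR2HSV)[y:y+h,x:x+ww]
    for th in (70,80,90,100,110):
        m=(c[...,2]<th).astype(np.uint8);k,l,st,ce=cv2.connectedComponentsWithStats(m)
        print(n,th,[((st[i,0]+st[i,2]/2+x),(st[i,1]+st[i,3]/2+y),int(st[i,4])) for i in range(1,k) if 60<st[i,4]<400])
```

```text
A tip [ 0.5703 -0.1013  0.012 ] end [ 0.3937 -0.1194  0.011 ] L 0.1775 yaw 5.84 grip@+45 from tip [ 0.528  -0.1057  0.0118]
B tip [ 0.5792 -0.193   0.012 ] end [ 0.4042 -0.1828  0.011 ] L 0.1753 yaw -3.33 grip@+45 from tip [ 0.5367 -0.1905  0.0118]
C tip [ 0.6105 -0.3153  0.012 ] end [ 0.4391 -0.3461  0.011 ] L 0.1742 yaw 10.18 grip@+45 from tip [ 0.5687 -0.3229  0.0118]
3 3 3
[198.5 124.7] w+t (array([ 0.5372151 , -0.10318272,  0.00516983]), np.float64(0.03710224967815189)) w+s (array([ 0.53818987, -0.10485739,  0.01490704]), np.float64(0.6291564349779674))
[268.3 116.4] w+t (array([ 0.54710371, -0.18963012,  0.00140174]), np.float64(1.5374288810861803)) w+s (array([ 0.54793911, -0.18979577,  0.01637626]), np.float64(0.20065207379489972))
[379.5  87.8] w+t (array([ 0.57948719, -0.32123962,  0.00800327]), np.float64(2.750310478506545)) w+s (array([ 0.57968476, -0.31997827,  0.01628726]), np.float64(1.8443266986645686))
top5 70 [(np.float64(234.5), np.float64(195.0), 69), (np.float64(233.0), np.float64(211.0), 66)]
top5 80 [(np.float64(235.0), np.float64(180.0), 133)]
top5 90 [(np.float64(237.0), np.float64(164.0), 127)]
top5 100 [(np.float64(237.5), np.float64(164.5), 151)]
top5 110 [(np.float64(237.5), np.float64(164.5), 159)]
scene5 70 [(np.float64(264.5), np.float64(201.0), 100)]
scene5 80 [(np.float64(273.0), np.float64(185.0), 70), (np.float64(281.5), np.float64(196.0), 74), (np.float64(289.5), np.float64(208.0), 74)]
scene5 90 [(np.float64(288.5), np.float64(208.0), 142)]
scene5 100 [(np.float64(289.0), np.float64(208.0), 151)]
scene5 110 [(np.float64(289.0), np.float64(208.0), 154)]
```

{"fn": "servo_tool", "kwargs": {"increments": [[0.6,17,-37,30,-6],[0.6,17,-34,45,0],[0.6,0,0,50,0],[0.6,0,0,50,0],[0.6,0,0,30,0],[0.6,0,0,19,0],[0.6,0,0,0,0],[0.6,0,0,0,0]], "force": 20}}

```text
t: 12.05
tool_pos: [0.5262, -0.1064, 0.0079]
tool_rot: [3.136, 0.163, 0.004]
contact_force: [0.1, -0.5, 0.1]
opening: 0.0513
grip_force: 0.0
```

{"fn": "servo_tool", "kwargs": {"increments": [[0.6,2,0,4,0],[0,0,0,0,0],[0,0,0,0,0],[0,0,0,0,0],[0,0,0,0,0],[0,0,0,0,0],[0,0,0,0,0],[0,0,0,-20,0],[0,0,0,-30,0],[0,0,0,-30,0],[0,0,0,-40,0],[0,0,0,0,0]], "force": 20}}

```text
t: 13.55
tool_pos: [0.5292, -0.1066, 0.1259]
tool_rot: [3.135, 0.163, 0.011]
contact_force: [0.1, 0.2, -0.2]
opening: 0.0111
grip_force: 22.9
```

Run:
```python
from h import *
o=get_obs();b=get_image('wrist');cv2.imwrite('pics/w7.png',b[:,:,::-1]);print(o['tool_pos'],o['tool_rot'],o['opening'],o['wrist_torque'],o['t'])
s=get_image('scene');cv2.imwrite('pics/scene7.png',s[:,:,::-1])
cv2.imwrite('pics/c7.png',np.hstack([cv2.resize(b,(400,300)),cv2.resize(s[130:250,120:280],(400,300))])[:,:,::-1])
```

```text
[ 0.5291932  -0.10664501  0.12592764] [3.13480733 0.16275177 0.01056604] 0.011063796645126092 [ 0.01938556 -0.00680381  0.01197962] 13.55
```

View pics/c7.png

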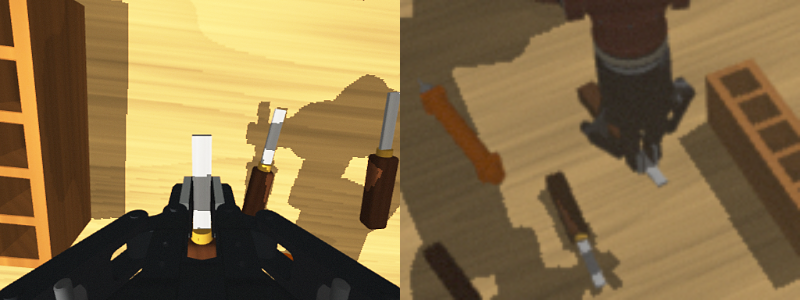

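{"fn": "servo_tool", "kwargs": {"increments": [[0.1,0,0,45,0],[0.1,0,0,15,0],[0.1,0,0,0,0],[0.1,0,0,0,0]]}}

```text
t: 14.15
tool_pos: [0.5275, -0.1061, 0.0631]
tool_rot: [3.137, 0.163, 0.002]
contact_force: [0.6, -0.1, -0.3]
opening: 0.0112
grip_force: 22.9
```

{"fn": "servo_tool", "kwargs": {"increments": [[0.125,0,0,0,0],[0.125,0,0,0,0],[0.125,0,0,0,0]]}}

```text
t: 14.52
tool_pos: [0.5272, -0.106, 0.0629]
tool_rot: [3.137, 0.163, 0.002]
contact_force: [-1.3, -0.3, -0.8]
opening: 0.011
grip_force: 22.9
```

Run:
```python
from h import *
o=get_obs();b=get_image('wrist');cv2.imwrite('pics/w8.png',b[:,:,::-1]);print(o['tool_pos'],o['opening'],o['grip_force'],o['wrist_torque'],o['contact_force'])
# blade tip: topmost bright row near cols 235-285
a=cv2.imread('pics/w7.png')
for im in(a,b[:,:,::-1]):
    m=(abs(im[...,2].astype(int)-im[...,0])<30)&(im.min(2)>120);m[:, :225]=0;m[:,290:]=0
    n,l,st,ce=cv2.connectedComponentsWithStats(m.astype(np.uint8));print([tuple(map(int,st[i])) for i in range(1,n) if st[i,4]>30])
```

```text
[ 0.52720054 -0.10604282  0.06290184] 0.01097196523313495 22.89318323135376 [ 0.00469897 -0.0566467  -0.05335886] [-1.33874519 -0.25159305 -0.75135807]
[(246, 174, 25, 119, 2642)]
[(246, 174, 25, 64, 1270), (247, 226, 11, 40, 162), (247, 268, 23, 25, 540)]
```

Run:
```python
from h import *
o=get_obs();print(o['t'])
W6=wcal('w6.npy');T=cal('top');S=cal('scene')
def rim(f,roi,lo,C):
    im=cv2.imread(f'pics/{f}.png');x,y,w,h=roi;c=im[y:y+h,x:x+w].astype(int);B,G,R=c[...,0],c[...,1],c[...,2]
    m=((R>lo)&(R>1.35*G)&(R>1.8*B)).astype(np.uint8)
    cs,_=cv2.findContours(m,cv2.RETR_EXTERNAL,cv2.CHAIN_APPROX_NONE);k=max(cs,key=cv2.contourArea)
    r=cv2.minAreaRect(k);b=cv2.boxPoints(r)+[x,y]+[.0,.0]
    ap=cv2.approxPolyDP(cv2.convexHull(k),4,True)[:,0]+[x,y]
    print(f,lo,r[1],cv2.contourArea(k));
    for q in ap: print('  ',q,plane(C,q+.0,.085).round(4))
for lo in(100,120,140): rim('top5',(210,145,50,105),lo,T)
for lo in(120,140): rim('scene5',(235,145,75,95),lo,S)
im=cv2.imread('pics/w6.png');
for y in(20,80,140,200,240,248,256): print(y,[tuple(int(v) for v in im[y,x,::-1]) for x in range(0,110,10)])
```

```text
14.575
top5 100 (3.0, 7.0) 12.0
   [225 202] [0.5083 0.0935 0.085 ]
   [225 209] [0.4867 0.0916 0.085 ]
top5 120 (3.0, 7.0) 12.0
   [225 202] [0.5083 0.0935 0.085 ]
   [225 209] [0.4867 0.0916 0.085 ]
top5 140 (1.0, 5.0) 4.5
   [224 203] [0.505  0.0963 0.085 ]
   [225 208] [0.4898 0.0919 0.085 ]
scene5 120 (44.068214416503906, 21.529508590698242) 394.0
   [261 186] [0.5247 0.0354 0.085 ]
   [296 201] [0.6222 0.096  0.085 ]
   [303 210] [0.6594 0.0962 0.085 ]
   [284 219] [0.6614 0.0331 0.085 ]
scene5 140 (41.78083038330078, 13.599250793457031) 110.0
   [261 186] [0.5247 0.0354 0.085 ]
   [287 200] [0.6069 0.0753 0.085 ]
   [291 216] [0.6616 0.0555 0.085 ]
   [284 218] [0.6584 0.0348 0.085 ]
20 [(64, 40, 19), (216, 134, 56), (232, 147, 58), (60, 33, 12), (58, 37, 17), (63, 39, 19), (62, 37, 18), (65, 39, 17), (127, 98, 54), (123, 95, 48), (127, 98, 54)]
80 [(69, 41, 19), (68, 42, 18), (55, 33, 19), (228, 146, 61), (63, 38, 19), (57, 36, 13), (58, 33, 14), (63, 39, 20), (65, 41, 20), (121, 91, 49), (121, 95, 50)]
140 [(64, 38, 19), (66, 37, 18), (73, 44, 22), (63, 38, 19), (228, 143, 56), (71, 45, 19), (54, 32, 15), (60, 36, 16), (60, 40, 21), (60, 36, 17), (141, 108, 61)]
200 [(219, 136, 53), (106, 65, 28), (77, 46, 21), (79, 48, 19), (73, 44, 18), (225, 140, 60), (45, 29, 19), (70, 42, 22), (61, 33, 13), (64, 36, 17), (59, 38, 16)]
240 [(236, 198, 113), (218, 134, 55), (124, 72, 31), (75, 47, 21), (76, 48, 20), (80, 48, 23), (221, 137, 57), (66, 39, 14), (68, 43, 18), (248, 216, 120), (244, 213, 123)]
248 [(235, 194, 109), (234, 186, 101), (226, 143, 56), (220, 140, 54), (205, 125, 49), (216, 135, 57), (215, 133, 56), (71, 42, 25), (241, 201, 110), (233, 193, 106), (234, 194, 109)]
256 [(226, 179, 96), (227, 180, 99), (225, 180, 99), (223, 177, 101), (224, 179, 100), (220, 175, 99), (222, 177, 101), (223, 176, 100), (216, 173, 95), (217, 170, 93), (216, 170, 94)]
```

```bash
cat > rim.py <<'E'
from h import *
def rim(f,roi,C,k1=1.3,k2=1.9,lo=90):
    im=cv2.imread(f'pics/{f}.png');x,y,w,h=roi;c=im[y:y+h,x:x+w].astype(int);B,G,R=c[...,0],c[...,1],c[...,2]
    m=((R>lo)&(R>k1*G)&(R>k2*B)).astype(np.uint8)
    cs,_=cv2.findContours(cv2.morphologyEx(m,cv2.MORPH_CLOSE,np.ones((3,3))),cv2.RETR_EXTERNAL,cv2.CHAIN_APPROX_NONE);k=max(cs,key=cv2.contourArea)
    ap=cv2.approxPolyDP(cv2.convexHull(k),3,True)[:,0]+[x,y]
    print(f,cv2.minAreaRect(k),cv2.contourArea(k))
    for q in ap: print('  ',q,plane(C,q+.0,.085).round(4))
E
python3 - <<'E'
from rim import *
for lo in(110,130,150):rim('top0',(210,145,50,105),cal('top'),lo=lo)
for k in(1.4,1.5): rim('w6',(0,0,140,275),wcal('w6.npy'),lo=150,k1=k,k2=2.5)
rim('scene0',(235,145,75,95),cal('scene'),lo=130)
E
```

```text
top0 ((24.574256896972656, 51.75742721557617), (20.79627799987793, 82.19007110595703), 5.7105937004089355) 1089.5
   [230 155] [0.6586 0.0905 0.085 ]
   [245 176] [0.5944 0.0388 0.085 ]
   [240 238] [0.4019 0.0394 0.085 ]
   [221 236] [0.4038 0.0967 0.085 ]
top0 ((15.886139869689941, 64.63861846923828), (6.069726943969727, 53.2344970703125), 5.710593223571777) 76.5
   [227 183] [0.5682 0.0924 0.085 ]
   [226 236] [0.4049 0.0817 0.085 ]
   [222 236] [0.404  0.0937 0.085 ]Traceback (most recent call last):
  File "<stdin>", line 2, in <module>
  File "rim.py", line 5, in rim
    cs,_=cv2.findContours(cv2.morphologyEx(m,cv2.MORPH_CLOSE,np.ones((3,3))),cv2.RETR_EXTERNAL,cv2.CHAIN_APPROX_NONE);k=max(cs,key=cv2.contourArea)
                                                                                                                        ~~~^^^^^^^^^^^^^^^^^^^^^^^^
ValueError: max() iterable argument is empty
```

Run:
```python
from rim import *
for k in(1.4,1.5): rim('w6',(0,0,140,275),wcal('w6.npy'),lo=150,k1=k,k2=2.5)
for lo in(80,100,120):rim('scene0',(235,145,75,95),cal('scene'),lo=lo)
W=wcal('w6.npy');im=cv2.imread('pics/w6.png').astype(int)
P=[]
for y in range(10,245,10):   # right edge of bright rim
    b=[x for x in range(0,110) if im[y,x,2]>180 and im[y,x,1]<165];r=max(b);P.append(plane(W,(r+1,y),.085))
P=np.array(P);k=np.polyfit(P[:,0],P[:,1],1);print('right edge yaw',np.degrees(np.arctan(k[0])),'y at .4,.53,.66',np.polyval(k,[.4,.53,.66]),np.std(P[:,1]-np.polyval(k,P[:,0])))
```

```text
w6 ((13.863418579101562, 131.74893188476562), (262.344970703125, 60.91177749633789), 78.1517333984375) 7831.5
   [3 0] [0.6514 0.043  0.085 ]
   [17  0] [0.6514 0.0309 0.085 ]
   [ 70 254] [0.4019 0.0341 0.085 ]
   [ 12 253] [0.4031 0.0993 0.085 ]
   [  0 214] [0.4506 0.1    0.085 ]
w6 ((13.963891983032227, 131.22787475585938), (261.36627197265625, 60.50113296508789), 78.1517333984375) 7790.0
   [3 0] [0.6514 0.043  0.085 ]
   [17  0] [0.6514 0.0309 0.085 ]
   [ 70 253] [0.4031 0.0339 0.085 ]
   [ 12 253] [0.4031 0.0993 0.085 ]
   [  0 212] [0.453  0.0994 0.085 ]
scene0 ((37.81061935424805, 47.501434326171875), (89.05047607421875, 28.635541915893555), 52.69605255126953) 1690.5
   [242 160] [0.4023 0.035  0.085 ]
   [260 153] [0.4016 0.0991 0.085 ]
   [303 209] [0.6564 0.0981 0.085 ]
   [301 227] [0.7067 0.0599 0.085 ]
   [284 228] [0.6877 0.0175 0.085 ]
   [243 177] [0.4676 0.0051 0.085 ]
scene0 ((37.02000045776367, 40.86000061035156), (77.4000015258789, 21.80000114440918), 53.13010025024414) 1454.0
   [242 160] [0.4023 0.035  0.085 ]
   [260 153] [0.4016 0.0991 0.085 ]
   [303 211] [0.6624 0.0943 0.085 ]
   [284 219] [0.6614 0.0331 0.085 ]
scene0 ((37.80475997924805, 39.93111801147461), (76.27960205078125, 21.526670455932617), 54.7436408996582) 1408.5
   [242 160] [0.4023 0.035  0.085 ]
   [260 153] [0.4016 0.0991 0.085 ]
   [303 210] [0.6594 0.0962 0.085 ]
   [284 219] [0.6614 0.0331 0.085 ]
right edge yaw -0.5886929906024423 y at .4,.53,.66 [0.03284486 0.03150912 0.03017337] 0.00026113568759515823
```

{"fn": "servo_tool", "kwargs": {"increments": [[0,0,0,-36,0],[0,0,0,-36,0],[0,0,0,0,6.6],[0,-36,-43,0,0],[0,-36,-43,0,0],[0,-37,-43,0,0],[0,-37,-42,0,0],[0,0,0,0,0],[0,0,0,0,0]]}}

```text
t: 15.7
tool_pos: [0.3832, 0.0667, 0.1347]
tool_rot: [3.141, -0.017, 0.002]
contact_force: [-0.2, 1.0, -1.1]
opening: 0.0112
grip_force: 22.9
```

{"fn": "servo_tool", "kwargs": {"increments": [[0,0,0,25,0],[0,0,0,20,0],[0,0,0,10,0],[0,0,0,5,0],[0,0,0,4,0],[0,0,0,3,0],[0,0,0,3,0],[0,0,0,0,0]]}}

```text
t: 16.7
tool_pos: [0.3848, 0.066, 0.0669]
tool_rot: [3.141, -0.019, 0.004]
contact_force: [-4.6, -1.4, 9.5]
opening: 0.0108
grip_force: 27.2
```

```bash
cat > tip.py <<'E'
from h import *
o=get_obs();b=get_image('wrist')[:,:,::-1]
import sys;cv2.imwrite(f'pics/{sys.argv[1]}.png',b)
m=(abs(b[...,2].astype(int)-b[...,0])<30)&(b.min(2)>60);m[:,:225]=0;m[:,290:]=0
n,l,st,ce=cv2.connectedComponentsWithStats(m.astype(np.uint8));print([tuple(map(int,st[i])) for i in range(1,n) if st[i,4]>60])
print(o['tool_pos'].round(4),o['tool_rot'].round(3),o['opening'],o['contact_force'].round(2),o['t'])
# expected tip pixel vs tilt (grip at tool z -8 mm, 42 mm to tip)
M=np.linalg.inv(np.array(get_calibration('wrist')['mount']));K=cal('top')[0];c=get_calibration('wrist')
for a in range(0,91,15):
    p=np.array([.042*np.cos(np.radians(a)),0,-.008-.042*np.sin(np.radians(a)),1]);q=M@p;print(a,(c['fx']*q[0]/q[2]+c['cx']).round(),(c['fy']*q[1]/q[2]+c['cy']).round(),end='; ')
E
python3 tip.py w9
```

```text
[(244, 194, 30, 88, 2212), (229, 230, 15, 39, 372), (273, 230, 15, 39, 377)]
[0.3848 0.066  0.0669] [ 3.141 -0.019  0.004] 0.010806992098274756 [-4.61 -1.4   9.51] 16.7
0 258.0 174.0; 15 258.0 184.0; 30 257.0 200.0; 45 257.0 224.0; 60 257.0 252.0; 75 257.0 281.0; 90 257.0 307.0;
```

{"fn": "servo_tool", "kwargs": {"increments": [[0,0,0,-50,0],[0,0,0,-53,0],[0,61,0,0,0],[0,61,0,0,0],[0,61,0,0,0],[0,61,0,0,0],[0,61,0,0,0],[0,61,0,0,0],[0,60,0,0,0],[0,0,0,40,0],[0,0,0,0,0],[0,0,0,0,0]]}}

```text
t: 18.25
tool_pos: [0.8088, 0.0615, 0.1279]
tool_rot: [-3.142, 0.019, -0.0]
contact_force: [0.4, -0.6, -0.3]
opening: 0.0109
grip_force: 26.1
```

{"fn": "servo_tool", "kwargs": {"increments": [[0,-15,0,0,0],[0,-15,0,0,0],[0,-15,0,0,0],[0,-15,0,0,0],[0,-12,0,0,0],[0,-10,0,0,0],[0,0,0,0,0],[0,0,0,0,0]]}}

```text
t: 19.25
tool_pos: [0.7454, 0.0621, 0.1503]
tool_rot: [3.14, -0.019, 0.089]
contact_force: [27.8, 0.6, 21.9]
opening: 0.0113
grip_force: 31.6
```

```bash
python3 tip.py w10
```

```text
[(242, 163, 34, 87, 2415), (229, 226, 15, 43, 382), (273, 226, 14, 43, 378)]
[0.7454 0.0621 0.1503] [ 3.14  -0.019  0.089] 0.011282466650403293 [27.75  0.58 21.88] 19.25
0 258.0 174.0; 15 258.0 184.0; 30 257.0 200.0; 45 257.0 224.0; 60 257.0 252.0; 75 257.0 281.0; 90 257.0 308.0;
```

{"fn": "servo_tool", "kwargs": {"increments": [[0,30,0,0,0],[0,20,0,-30,0],[0,0,0,-20,0],[0,0,0,0,0],[0,0,0,0,0]]}}

```text
t: 19.92
tool_pos: [0.7758, 0.0623, 0.1772]
tool_rot: [-3.142, 0.018, 0.001]
contact_force: [-0.5, -0.4, -1.7]
opening: 0.0111
grip_force: 25.1
```

```bash
python3 tip.py w11
python3 - <<'E'
from h import *
s=get_image('scene');b=cv2.imread('pics/w11.png')
cv2.imwrite('pics/c11.png',np.hstack([cv2.resize(b,(400,300)),cv2.resize(s[120:270,220:420],(400,300))[:,:,::-1]]))
E
```

```text
[(242, 163, 46, 106, 2799), (230, 226, 14, 43, 385)]
[0.7758 0.0623 0.1772] [-3.142e+00  1.800e-02  1.000e-03] 0.01109731829651896 [-0.51 -0.38 -1.66] 19.925
0 258.0 174.0; 15 258.0 184.0; 30 257.0 200.0; 45 257.0 224.0; 60 257.0 252.0; 75 257.0 281.0; 90 257.0 307.0;
```

View pics/c11.png

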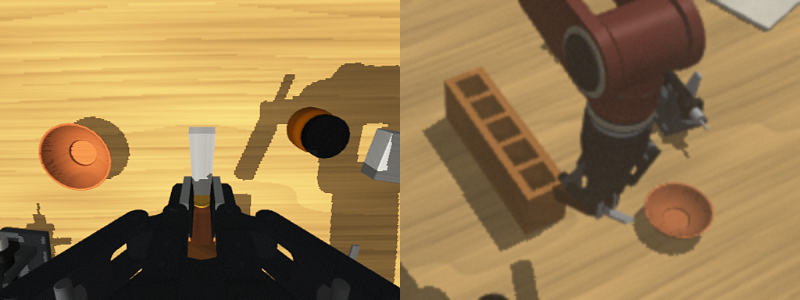

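{"fn": "servo_tool", "kwargs": {"increments": [[0,14,0,0,0],[0,0,0,45,0],[0,0,0,40,0],[0,-12,2,0,0],[0,-12,0,0,0],[0,-6.5,0,-9,0],[0,-7.8,0,-9,0],[0,-9.2,0,-8.5,0],[0,-10.4,0,-8,0],[0,0,0,0,0],[0,0,0,0,0]]}}

```text
t: 21.4
tool_pos: [0.7357, 0.0606, 0.1306]
tool_rot: [3.141, -0.018, 0.014]
contact_force: [6.5, 0.2, 4.2]
opening: 0.011
grip_force: 25.9
```

```bash
cat > tilt.py <<'E'
from h import *
import sys
o=get_obs();b=get_image('wrist')[:,:,::-1];cv2.imwrite(f'pics/{sys.argv[1]}.png',b);bi=b.astype(int)
c=get_calibration('wrist');M=np.array(c['mount'])
m=(abs(bi[...,2]-bi[...,0])<30)&(bi.min(2)>50);m[:,:235]=0;m[:,282:]=0
n,l,st,ce=cv2.connectedComponentsWithStats(m.astype(np.uint8));i=1+st[1:,4].argmax();r0=st[i,1]
print('tip row',r0,'comp',st[i])
for r in(r0+1,r0+3,r0+6,r0+10):
    k=np.where(l[r]==i)[0];w=k.max()-k.min()+1;Z=c['fx']*.012/w;u=(k.max()+k.min()+1)/2
    p=M@np.array([(u-c['cx'])*Z/c['fx'],(r-c['cy'])*Z/c['fy'],Z,1]);print(r,w,'tool mm',(p[:3]*1000).round(1),'tilt',np.degrees(np.arctan2(-.008-p[2],p[0])).round(1),'len',np.hypot(p[0],p[2]+.008).round(4))
print(o['tool_pos'].round(4),o['tool_rot'].round(3),o['opening'].round(4),o['contact_force'].round(2),o['t'])
E
python3 tilt.py w12
```

```text
tip row 199 comp [ 235  199   47   70 2076]
200 36 tool mm [ 45.    0.6 -52.1] tilt 44.4 len 0.063
202 36 tool mm [ 44.4   0.6 -52.3] tilt 45.0 len 0.0627
205 36 tool mm [ 43.4   0.6 -52.6] tilt 45.8 len 0.0623
209 36 tool mm [ 42.2   0.6 -53. ] tilt 46.9 len 0.0617Traceback (most recent call last):
  File "tilt.py", line 11, in <module>
    print(o['tool_pos'].round(4),o['tool_rot'].round(3),o['opening'].round(4),o['contact_force'].round(2),o['t'])
                                                        ^^^^^^^^^^^^^^^^^^
AttributeError: 'float' object has no attribute 'round'
```

{"fn": "servo_tool", "kwargs": {"increments": [[0,-10.4,0,-7,0],[0,-11.3,0,-6.5,0],[0,-12.3,0,-5,0],[0,-12.9,0,-3,0],[0,0,0,0,0],[0,0,0,0,0]]}}

```text
t: 22.2
tool_pos: [0.6851, 0.0613, 0.1474]
tool_rot: [-3.141, 0.018, 0.003]
contact_force: [0.9, 1.2, -0.2]
opening: 0.0112
grip_force: 22.9
```

```bash
sed -i "s/o\['opening'\].round(4)/o['opening']/" tilt.py; python3 tilt.py w13
```

```text
tip row 226 comp [ 235  226   47   71 2921]
227 47 tool mm [ 46.2   0.5 -75.3] tilt 55.5 len 0.0817
229 47 tool mm [ 45.7   0.5 -75.5] tilt 55.9 len 0.0815
232 47 tool mm [ 45.    0.5 -75.7] tilt 56.4 len 0.0813
236 47 tool mm [ 44.    0.5 -76. ] tilt 57.1 len 0.081
[0.6851 0.0613 0.1474] [-3.141e+00  1.800e-02  3.000e-03] 0.011161639716417437 [ 0.89  1.21 -0.17] 22.2
```

Run:
```python
from h import *
s=get_image('scene');b=cv2.imread('pics/w13.png')
cv2.imwrite('pics/c13.png',np.hstack([cv2.resize(b[150:350,150:370],(400,364)),cv2.resize(s[120:260,220:374],(400,364))[:,:,::-1]]))
```

```text
(no output)
```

View pics/c13.png

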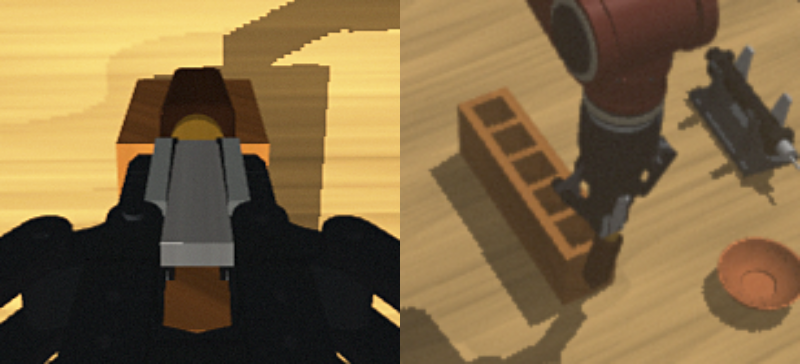

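The file now hangs almost upright beside the far face of the stand, gripped just above its ferrule. I'll put it into the far pocket.

{"fn": "servo_tool", "kwargs": {"increments": [[0,10,-3.2,0,0],[0,0,0,-30,0],[0,0,0,-28,0],[0,-13,0,0,0],[0,-13,0,0,0],[0,0,0,0,0],[0,0,0,10,0],[0,0,0,10,0],[0,0,0,0,0]]}}

```text
t: 23.42
tool_pos: [0.6715, 0.0645, 0.1878]
tool_rot: [3.142, -0.018, 0.006]
contact_force: [0.7, 0.3, 6.0]
opening: 0.0111
grip_force: 22.2
```

Run:
```python
from h import *
o=get_obs();print(o['tool_pos'],o['contact_force'],o['t'])
b=get_image('wrist')[:,:,::-1];cv2.imwrite('pics/w14.png',b);bi=b.astype(int)
for r in range(180,300,8):print(r,[tuple(int(v) for v in bi[r,c,::-1]) for c in(240,250,258,266)])
```

```text
[0.67145052 0.06452391 0.18782391] [0.69730968 0.32065949 6.03892471] 23.425
180 [(80, 48, 21), (79, 46, 26), (78, 50, 22), (81, 50, 21)]
188 [(91, 54, 25), (82, 47, 19), (86, 50, 22), (85, 53, 26)]
196 [(246, 158, 62), (34, 23, 18), (36, 22, 12), (31, 18, 9)]
204 [(232, 142, 56), (33, 20, 10), (32, 16, 5), (36, 19, 13)]
212 [(69, 38, 24), (41, 22, 12), (41, 25, 18), (50, 27, 18)]
220 [(36, 18, 11), (138, 101, 34), (134, 100, 34), (135, 97, 35)]
228 [(81, 83, 79), (77, 79, 77), (72, 73, 72), (73, 74, 74)]
236 [(79, 81, 81), (79, 79, 74), (80, 79, 74), (74, 72, 71)]
244 [(81, 85, 82), (80, 80, 77), (78, 77, 73), (77, 74, 71)]
252 [(82, 84, 80), (81, 81, 79), (76, 76, 73), (77, 75, 73)]
260 [(96, 99, 95), (82, 81, 79), (82, 77, 77), (75, 75, 71)]
268 [(90, 89, 87), (79, 80, 75), (75, 73, 73), (79, 76, 73)]
276 [(50, 51, 47), (51, 49, 48), (51, 50, 48), (62, 64, 61)]
284 [(233, 231, 226), (229, 229, 224), (109, 108, 105), (118, 117, 110)]
292 [(12, 16, 14), (224, 140, 53), (222, 137, 58), (223, 143, 62)]
```

{"fn": "servo_tool", "kwargs": {"increments": [[0,0,0,-8,0],[0,-12,0,0,0],[0,-12,0,0,0],[0,0,0,0,0],[0,0,0,8,0],[0,0,0,6,0],[0,0,0,6,0],[0,0,0,0,0]]}}

```text
t: 24.48
tool_pos: [0.6456, 0.0649, 0.1731]
tool_rot: [-3.142, 0.018, 0.003]
contact_force: [-0.8, 0.8, -0.9]
opening: 0.011
grip_force: 22.3
```

{"fn": "servo_tool", "kwargs": {"increments": [[0,-2,0,9,0],[0,-2,0,9,0],[0,-2,0,9,0],[0,-2,0,9,0],[0,0,0,8,0],[0,0,0,6,0],[0,0,0,4,0],[0,0,0,0,0]]}}

```text
t: 25.48
tool_pos: [0.6379, 0.065, 0.12]
tool_rot: [-3.141, 0.018, 0.001]
contact_force: [0.1, 0.8, 0.0]
opening: 0.0108
grip_force: 22.3
```

{"fn": "servo_tool", "kwargs": {"increments": [[0,0,0,4,0],[0,0,0,3,0],[0,0,0,0,0],[0.4,0,0,0,0],[0.4,0,0,0,0],[0.4,0,0,0,0],[0.4,0,0,-40,0],[0.4,0,0,-50,0],[0.4,0,0,-50,0],[0.4,0,0,0,0]]}}

```text
t: 26.72
tool_pos: [0.6407, 0.065, 0.2601]
tool_rot: [3.141, -0.018, 0.017]
contact_force: [0.1, 0.0, 0.5]
opening: 0.0341
grip_force: 0.0
```

```bash
cat > look.py <<'E'
from h import *
import sys
o=get_obs();b=get_image('wrist')[:,:,::-1];n=sys.argv[1];cv2.imwrite(f'pics/{n}.png',b);np.save(n+'.npy',np.r_[o['tool_pos'],o['tool_rot']])
t=get_image('top')[:,:,::-1];s=get_image('scene')[:,:,::-1];cv2.imwrite(f'pics/top_{n}.png',t);cv2.imwrite(f'pics/scene_{n}.png',s)
print(o['tool_pos'].round(4),o['tool_rot'].round(3),o['t'])
E
python3 look.py w15
python3 - <<'E'
import cv2,numpy as np
b=cv2.imread('pics/w15.png');s=cv2.imread('pics/scene_w15.png')
cv2.imwrite('pics/c15.png',np.hstack([cv2.resize(b,(400,300)),cv2.resize(s[120:280,120:333],(400,300))]))
E
```

```text
[0.6407 0.065  0.2601] [ 3.141 -0.018  0.017] 26.725
```

View pics/c15.png

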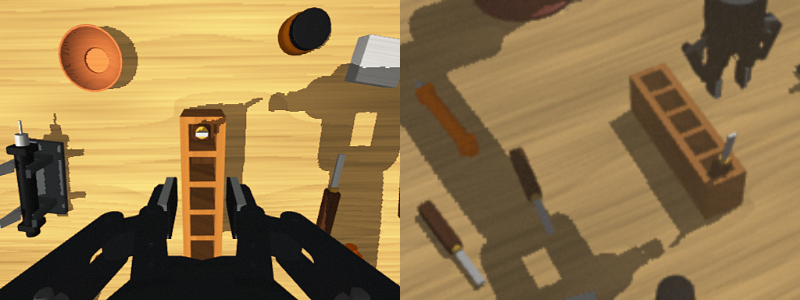

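File A stands in the far pocket. Numeric check of the other files and of the pocket centres.

```bash
cat > files.py <<'E'
from h import *
import sys
T=cal('top');S=cal('scene')
def comps(f,roi,C):
    im=cv2.imread(f);x,y,w,h=roi;c=im[y:y+h,x:x+w].astype(int);m=((abs(c[...,2]-c[...,0])<30)&(c.min(2)>85)).astype(np.uint8)
    n,l,st,ce=cv2.connectedComponentsWithStats(m)
    for i in range(1,n):
        if 25<st[i,4]<150:
            (cx,cy),wh,a=cv2.minAreaRect(np.argwhere(l==i)[:,::-1].astype(np.float32));b=cv2.fitLine(np.argwhere(l==i)[:,::-1].astype(np.float32),cv2.DIST_L2,0,.01,.01).ravel()
            p=np.array([cx+x,cy+y]);a1,a2=plane(C,p-b[:2]*8,.012),plane(C,p+b[:2]*8,.012);d=a2-a1
            if d[0]<0:d=-d
            print(f[-14:],p.round(1),int(st[i,4]),[round(v,1) for v in wh],plane(C,p,.012).round(4),'yaw',np.degrees(np.arctan2(d[1],d[0])).round(1))
n=sys.argv[1]
comps(f'pics/top_{n}.png',(265,170,120,50),T);comps(f'pics/scene_{n}.png',(120,190,120,90),S)
E
python3 files.py w15
python3 - <<'E'
from h import *
W=wcal('w15.npy')
for u in[(260,168),(258.6,215)]: print(plane(W,u,.085).round(4))
im=cv2.imread('pics/w15.png').astype(int)
for y in(200,205,212,220,228,236): # rim edges
    b=[x for x in range(225,300) if im[y,x,2]>170 and im[y,x,1]<170 and im[y,x,2]>1.35*im[y,x,1]];
    if b:print(y,min(b),max(b),plane(W,(min(b),y),.085).round(4),plane(W,(max(b)+1,y),.085).round(4))
E
```

```text
cs/top_w15.png [356.  194.3] 89 [19.4, 4.5] [ 0.5781 -0.3203  0.012 ] yaw 9.9
/scene_w15.png [156.7 262.2] 97 [21.2, 4.4] [ 0.578  -0.3209  0.012 ] yaw 10.3
[0.6426 0.0628 0.085 ]
[0.5853 0.065  0.085 ]
200 231 287 [0.6045 0.0971 0.085 ] [0.6038 0.0304 0.085 ]
205 231 287 [0.5983 0.0974 0.085 ] [0.5976 0.0303 0.085 ]
212 232 287 [0.5895 0.0965 0.085 ] [0.5888 0.0301 0.085 ]
220 232 286 [0.5792 0.0969 0.085 ] [0.5785 0.0311 0.085 ]
228 232 286 [0.5687 0.0973 0.085 ] [0.5681 0.031  0.085 ]
236 233 286 [0.5581 0.0965 0.085 ] [0.5574 0.0308 0.085 ]
```

{"fn": "servo_tool", "kwargs": {"increments": [[0.6,-29.5,53.5,0,0],[0.6,-29.5,53.5,8,0],[0.6,-29.5,53.5,8,0],[0.6,-29.5,53.5,8,0],[0.6,-29.5,53.5,8,0],[0.6,0,0,0,0],[0.6,0,0,0,0]]}}

```text
t: 27.75
tool_pos: [0.4869, -0.2003, 0.2196]
tool_rot: [-3.14, 0.019, 0.004]
contact_force: [-0.2, 0.8, 1.1]
opening: 0.0514
grip_force: 0.0
```

```bash
cat > wf.py <<'E'
from h import *
import sys
n=sys.argv[1];o=get_obs();b=get_image('wrist')[:,:,::-1];cv2.imwrite(f'pics/{n}.png',b);v=np.r_[o['tool_pos'],o['tool_rot']];np.save(n+'.npy',v);W=wcal(n+'.npy')
print(o['tool_pos'].round(4),'yaw',np.degrees(2*np.arctan2(v[4],v[3])).round(2),o['t'])
c=b.astype(int);m=(abs(c[...,2]-c[...,0])<32)&(c.min(2)>85);m[235:]=0
k,l,st,ce=cv2.connectedComponentsWithStats(m.astype(np.uint8))
for i in range(1,k):
    p=np.argwhere(l==i)[:,::-1].astype(np.float32)
    if 300<len(p)<2500:
        bx=cv2.boxPoints(cv2.minAreaRect(p));q=np.array([plane(W,u,.012) for u in bx]);e=[np.linalg.norm(q[j]-q[(j+1)%4]) for j in range(4)]
        j=int(np.argmax(e));a=(q[j]+q[j-1])/2;d=(q[(j+1)%4]+q[(j+2)%4])/2
        if a[0]<d[0]:a,d=d,a
        u=(a-d)/np.linalg.norm(a-d);print('px',ce[i].round(0),'LxW',np.round([max(e),min(e)],4),'tip',a.round(4),'yaw',np.degrees(np.arctan2(u[1],u[0])).round(1),'grip+35',(a-.0525*u).round(4))
E
python3 wf.py w16
```

```text
[ 0.4869 -0.2003  0.2196] yaw 359.31 27.75
px [363.  80.] LxW [0.0672 0.0129] tip [ 0.6121 -0.3151  0.012 ] yaw 10.1 grip+35 [ 0.5604 -0.3243  0.012 ]
px [249. 111.] LxW [0.0667 0.0117] tip [ 0.5796 -0.1923  0.012 ] yaw -3.8 grip+35 [ 0.5272 -0.1889  0.012 ]
```

{"fn": "servo_tool", "kwargs": {"increments": [[0.6,20,-5,40,0],[0.6,20,-6,45,0],[0.6,0,0,45,3],[0.6,0,0,45,0],[0.6,0,0,30,0],[0.6,0,0,10,0],[0.6,0,0,0,0]]}}

```text
t: 28.68
tool_pos: [0.528, -0.1893, 0.0062]
tool_rot: [-3.14, 0.098, 0.001]
contact_force: [-0.1, -0.1, -0.7]
opening: 0.051
grip_force: 0.0
```

{"fn": "servo_tool", "kwargs": {"increments": [[0.6,0,0,2,0],[0,0,0,0,0],[0,0,0,0,0],[0,0,0,0,0],[0,0,0,0,0],[0,0,0,0,0],[0,0,0,0,0],[0,0,0,-40,0],[0,0,0,-45,0],[0,0,0,-45,0],[0,0,0,0,-3],[0,0,0,0,0]], "force": 20}}

```text
t: 30.18
tool_pos: [0.5271, -0.19, 0.1338]
tool_rot: [-3.141, 0.019, 0.001]
contact_force: [0.1, 0.1, -0.2]
opening: 0.0113
grip_force: 22.9
```

{"fn": "servo_tool", "kwargs": {"increments": [[0,-29.6,-50.8,0,0],[0,-29.6,-50.8,0,0],[0,-29.6,-50.8,0,0],[0,-29.6,-50.8,0,0],[0,-29.6,-50.8,0,0],[0,0,0,0,0],[0,0,0,0,0]]}}

```text
t: 31.05
tool_pos: [0.3819, 0.0654, 0.1333]
tool_rot: [3.141, -0.018, -0.002]
contact_force: [0.3, 0.2, -0.4]
opening: 0.0109
grip_force: 22.9
```

Lever stage: down to TCP z ≈ 0.066.

{"fn": "servo_tool", "kwargs": {"increments": [[0,1,0,25,0],[0,0,0,20,0],[0,0,0,9,0],[0,0,0,5,0],[0,0,0,3,0],[0,0,0,3,0],[0,0,0,3,0],[0,0,0,0,0]]}}

```text
t: 32.05
tool_pos: [0.3852, 0.0641, 0.0686]
tool_rot: [3.14, -0.021, 0.002]
contact_force: [-4.7, -3.0, 9.2]
opening: 0.0106
grip_force: 27.8
```

```bash
python3 tilt.py w17
```

```text
tip row 181 comp [ 235  181   47   92 2969]
182 30 tool mm [ 45.2   0.6 -31.9] tilt 27.9 len 0.0512
184 30 tool mm [ 44.5   0.6 -32.2] tilt 28.5 len 0.0506
187 30 tool mm [ 43.3   0.6 -32.5] tilt 29.5 len 0.0498
191 30 tool mm [ 41.8   0.6 -33. ] tilt 30.9 len 0.0487
[0.3852 0.0641 0.0686] [ 3.14e+00 -2.10e-02  2.00e-03] 0.010644507708692528 [-4.74 -3.    9.2 ] 32.05
```

{"fn": "servo_tool", "kwargs": {"increments": [[0,0,0,-50,0],[0,0,0,-53,0],[0,43,25,0,0],[0,43,25,0,0],[0,43,25,0,0],[0,43,25,0,0],[0,43,25,0,0],[0,50,0,0,0],[0,50,0,0,0],[0,50,0,0,0],[0,50,0,0,0],[0,0,0,0,0]]}}

```text
t: 33.6
tool_pos: [0.799, -0.0659, 0.1656]
tool_rot: [-3.141, 0.02, 0.004]
contact_force: [-0.9, -0.3, -1.5]
opening: 0.0113
grip_force: 26.6
```

{"fn": "servo_tool", "kwargs": {"increments": [[0,5,-62,0,0],[0,0,-62,0,0],[0,0,-2,0,0],[0,0,0,40,0],[0,0,0,40,0],[0,0,0,0,0],[0,0,0,0,0]]}}

```text
t: 34.48
tool_pos: [0.8042, 0.0603, 0.0911]
tool_rot: [3.141, -0.02, 0.003]
contact_force: [0.6, -0.3, -0.2]
opening: 0.0111
grip_force: 26.6
```

{"fn": "servo_tool", "kwargs": {"increments": [[0,-15,-3,0,0],[0,-14,0,0,0],[0,-7.5,0,-11,0],[0,-8.7,0,-10,0],[0,-10,0,-9.5,0],[0,-11.5,0,-8,0],[0,-12.5,0,-7,0],[0,-13.5,0,-5.5,0],[0,-14,0,-4,0],[0,-10,0,-2,0],[0,0,0,0,0],[0,0,0,0,0]]}}

```text
t: 35.98
tool_pos: [0.6863, 0.0659, 0.1454]
tool_rot: [-3.141, 0.018, 0.003]
contact_force: [1.8, 0.5, 0.3]
opening: 0.0113
grip_force: 25.3
```

```bash
cat > tip2.py <<'E'
from h import *
import sys
o=get_obs();b=get_image('wrist')[:,:,::-1];cv2.imwrite(f'pics/{sys.argv[1]}.png',b);bi=b.astype(int);L=float(sys.argv[2])
# along column 250..262: last gray row of the blade (tip) below ferrule
for col in(250,258,264):
    g=[r for r in range(150,340) if abs(bi[r,col,2]-bi[r,col,0])<22 and bi[r,col].min()>40];f=[r for r in range(120,300) if bi[r,col,2]-bi[r,col,0]>60 and 100<bi[r,col,2]<200]
    print(col,'gray',(min(g),max(g)) if g else None,'ferrule',(min(f),max(f)) if f else None)
c=get_calibration('wrist');M=np.linalg.inv(np.array(c['mount']))
for a in range(30,111,10):
    r=np.radians(a);q=M@np.array([L*np.cos(r),0,-.008-L*np.sin(r),1]);print(a,round(c['fy']*q[1]/q[2]+c['cy']),end='; ')
print(o['tool_pos'].round(4),o['contact_force'].round(2),o['t'])
E
python3 tip2.py w18 .0515; echo
python3 - <<'E'
import sys;sys.path.insert(0,'.')
E
```

```text
250 gray (224, 331) ferrule (215, 295)
258 gray (224, 332) ferrule (213, 223)
264 gray (224, 331) ferrule (214, 223)
30 185; 40 204; 50 227; 60 252; 70 278; 80 304; 90 326; 100 344; 110 357; [0.6863 0.0659 0.1454] [1.78 0.52 0.26] 35.975
```

{"fn": "servo_tool", "kwargs": {"increments": [[0,10,0,0,0],[0,0,0,-60,0],[0,0,0,-62,0],[0,0,0,-62,0],[0,-51,1,0,0],[0,-50,1,0,0],[0,-50,0,0,0],[0,0,0,50,0],[0,0,0,45,0],[0,0,0,0,0],[0,0,0,0,0]]}}

```text
t: 37.4
tool_pos: [0.5468, 0.0655, 0.2369]
tool_rot: [-3.142, 0.018, -0.002]
contact_force: [0.7, -0.4, -0.8]
opening: 0.0108
grip_force: 24.3
```

{"fn": "servo_tool", "kwargs": {"increments": [[0,-1.5,0,15,0],[0,0,0,15,0],[0,0,0,10,0],[0,0,0,8,0],[0,0,0,6,0],[0,0,0,0,0]]}}

```text
t: 38.15
tool_pos: [0.544, 0.0656, 0.1807]
tool_rot: [-3.141, 0.018, 0.002]
contact_force: [-0.6, -0.3, -0.8]
opening: 0.0109
grip_force: 24.3
```

{"fn": "servo_tool", "kwargs": {"increments": [[0,-2,0,9,0],[0,-2,0,9,0],[0,-2,0,9,0],[0,-2,0,9,0],[0,0,0,8,0],[0,0,0,5,0],[0,0,0,3,0],[0,0,0,0,0]]}}

```text
t: 39.15
tool_pos: [0.5363, 0.0657, 0.1291]
tool_rot: [3.141, -0.018, -0.001]
contact_force: [-0.2, 0.1, -0.9]
opening: 0.011
grip_force: 24.8
```

Release, rise, and go toward file C for a look.

{"fn": "servo_tool", "kwargs": {"increments": [[0,0,0,3,0],[0.4,0,0,0,0],[0.4,0,0,0,0],[0.4,0,0,0,0],[0.4,0,0,-40,0],[0.4,0,0,-50,0],[0.4,0,0,-40,0],[0.6,0,60,0,0],[0.6,0,60,0,0],[0.6,0,60,0,0],[0.6,0,60,0,0],[0.6,0,60,0,0]]}}

```text
t: 40.65
tool_pos: [0.5326, -0.2363, 0.2566]
tool_rot: [3.141, -0.018, 0.001]
contact_force: [0.7, -0.5, -0.3]
opening: 0.0514
grip_force: 0.0
```

{"fn": "servo_tool", "kwargs": {"increments": [[0.6,0,40,0,0],[0.6,-30,20,20,0],[0.6,0,0,20,0],[0.6,0,0,0,0],[0.6,0,0,0,0]]}}

```text
t: 41.28
tool_pos: [0.503, -0.2933, 0.2168]
tool_rot: [3.141, -0.016, 0.001]
contact_force: [-0.2, 0.3, 1.2]
opening: 0.0517
grip_force: 0.0
```

```bash
python3 look.py w19; python3 wf.py w19
python3 - <<'E'
from h import *
# is file 2 standing? blades over stand in top & scene
for n,C in(('top',cal('top')),('scene',cal('scene'))):
    im=cv2.imread(f'pics/{n}_w19.png').astype(int)
    for h in(4,2):
        x=.432+.05*h;y=.0667-.0005*h;p=proj(C,[x,y,.185]);q=proj(C,[x,y,.12]);print(n,h,p.round(),q.round(),[tuple(int(v) for v in im[int(r[1]),int(r[0]),::-1]) for r in((p*.8+q*.2),(p+q)/2)])
E
```

```text
[ 0.503  -0.2933  0.2168] [ 3.141e+00 -1.600e-02  1.000e-03] 41.275
[ 0.5031 -0.2937  0.2175] yaw -0.59 41.425
px [281.  97.] LxW [0.0668 0.0121] tip [ 0.6117 -0.3152  0.012 ] yaw 10.3 grip+35 [ 0.5601 -0.3246  0.012 ]
top 4 [236. 154.] [237. 160.] [(105, 99, 90), (139, 116, 76)]
top 2 [233. 187.] [234. 193.] [(130, 112, 79), (106, 88, 57)]
scene 4 [290. 184.] [289. 200.] [(186, 152, 98), (170, 127, 79)]
scene 2 [272. 160.] [271. 176.] [(181, 150, 97), (156, 110, 65)]
```

{"fn": "servo_tool", "kwargs": {"increments": [[0.6,29,15,40,0],[0.6,28.5,15.5,45,0],[0.6,0,0,45,-5.5],[0.6,0,0,45,-5.3],[0.6,0,0,25,0],[0.6,0,0,10,0],[0.6,0,0,0,0]]}}

```text
t: 42.35
tool_pos: [0.5596, -0.3251, 0.0065]
tool_rot: [-3.129, -0.278, 0.0]
contact_force: [0.0, 0.1, 0.4]
opening: 0.0512
grip_force: 0.0
```

{"fn": "servo_tool", "kwargs": {"increments": [[0.6,0,0,2,0],[0,0,0,0,0],[0,0,0,0,0],[0,0,0,0,0],[0,0,0,0,0],[0,0,0,0,0],[0,0,0,0,0],[0,0,0,-40,0],[0,0,0,-45,0],[0,0,0,-45,0],[0,0,0,0,5.4],[0,0,0,0,5.4]], "force": 20}}

```text
t: 43.85
tool_pos: [0.5592, -0.3251, 0.1344]
tool_rot: [3.141, -0.023, 0.0]
contact_force: [-0.1, 0.4, -1.5]
opening: 0.0112
grip_force: 23.0
```

{"fn": "servo_tool", "kwargs": {"increments": [[0,-25.8,-55.5,0,0],[0,-25.8,-55.5,0,0],[0,-25.8,-55.5,0,0],[0,-25.8,-55.5,0,0],[0,-25.8,-55.5,0,0],[0,-25.8,-55.5,0,0],[0,-26,-55.5,0,0],[0,0,0,0,0],[0,0,0,0,0]]}}

```text
t: 44.98
tool_pos: [0.3828, 0.0654, 0.1339]
tool_rot: [3.141, -0.017, -0.001]
contact_force: [-0.1, -0.0, -0.6]
opening: 0.0108
grip_force: 23.0
```

{"fn": "servo_tool", "kwargs": {"increments": [[0,0,0,25,0],[0,0,0,20,0],[0,0,0,9,0],[0,0,0,5,0],[0,0,0,3,0],[0,0,0,3,0],[0,0,0,3,0],[0,0,0,0,0]]}}

```text
t: 45.98
tool_pos: [0.3848, 0.0641, 0.0687]
tool_rot: [3.14, -0.021, 0.003]
contact_force: [-4.8, -2.5, 9.3]
opening: 0.011
grip_force: 27.7
```

```bash
python3 tilt.py w20
```

```text
tip row 177 comp [ 235  177   47   95 3055]
178 30 tool mm [ 46.8   0.6 -31.4] tilt 26.6 len 0.0523
180 30 tool mm [ 46.    0.6 -31.7] tilt 27.2 len 0.0518
183 30 tool mm [ 44.9   0.6 -32. ] tilt 28.2 len 0.0509
187 30 tool mm [ 43.3   0.6 -32.5] tilt 29.5 len 0.0498
[0.3848 0.0641 0.0687] [ 3.14e+00 -2.10e-02  3.00e-03] 0.01102635390860166 [-4.8  -2.45  9.3 ] 45.975
```

{"fn": "servo_tool", "kwargs": {"increments": [[0,0,0,-50,0],[0,0,0,-53,0],[0,43,28,0,0],[0,43,28,0,0],[0,43,28,0,0],[0,43,25,0,0],[0,43,16,0,0],[0,50,0,0,0],[0,50,0,0,0],[0,50,0,0,0],[0,50,0,0,0],[0,0,0,0,0]]}}

```text
t: 47.52
tool_pos: [0.7986, -0.0661, 0.1658]
tool_rot: [-3.141, 0.02, 0.004]
contact_force: [-1.1, -0.1, -1.1]
opening: 0.0111
grip_force: 26.5
```

{"fn": "servo_tool", "kwargs": {"increments": [[0,5,-62,0,0],[0,0,-62,0,0],[0,0,-5,0,0],[0,0,0,40,0],[0,0,0,35,0],[0,0,0,0,0],[0,0,0,0,0]]}}

```text
t: 48.4
tool_pos: [0.8037, 0.0634, 0.0962]
tool_rot: [3.141, -0.02, 0.003]
contact_force: [0.5, -0.4, -0.3]
opening: 0.0111
grip_force: 26.5
```

{"fn": "servo_tool", "kwargs": {"increments": [[0,-15,0,5,0],[0,-14,0,0,0],[0,-7.5,0,-11,0],[0,-8.7,0,-10,0],[0,-10,0,-9.5,0],[0,-11.5,0,-8,0],[0,-12.5,0,-7,0],[0,-13.5,0,-5.5,0],[0,-14,0,-4,0],[0,-10,0,-2,0],[0,0,0,0,0],[0,0,0,0,0]]}}

```text
t: 49.9
tool_pos: [0.6857, 0.066, 0.1453]
tool_rot: [-3.141, 0.018, 0.003]
contact_force: [0.8, 0.5, 0.9]
opening: 0.0108
grip_force: 24.7
```

```bash
python3 tip2.py w21 .0515
```

```text
250 gray (225, 331) ferrule (216, 295)
258 gray (225, 332) ferrule (213, 223)
264 gray (225, 331) ferrule (215, 223)
30 185; 40 204; 50 227; 60 252; 70 278; 80 304; 90 326; 100 344; 110 357; [0.6857 0.066  0.1453] [0.8  0.54 0.95] 49.9
```

{"fn": "servo_tool", "kwargs": {"increments": [[0,10,0,0,0],[0,0,0,-60,0],[0,0,0,-62,0],[0,0,0,-62,0],[0,-51,1,0,0],[0,-51,1,0,0],[0,-50,0,0,0],[0,-50,0,0,0],[0,-50,0,0,0],[0,0,0,50,0],[0,0,0,45,0],[0,0,0,0,0]]}}

```text
t: 51.45
tool_pos: [0.4417, 0.0668, 0.2308]
tool_rot: [-3.141, 0.018, 0.016]
contact_force: [-1.1, 0.0, -0.1]
opening: 0.0111
grip_force: 23.8
```

{"fn": "servo_tool", "kwargs": {"increments": [[0,0,0,0,0],[0,0,0,15,0],[0,0,0,15,0],[0,0,0,10,0],[0,0,0,8,0],[0,0,0,6,0],[0,0,0,0,0]]}}

```text
t: 52.32
tool_pos: [0.4441, 0.0667, 0.1808]
tool_rot: [-3.142, 0.018, 0.001]
contact_force: [0.5, 0.4, -0.4]
opening: 0.0108
grip_force: 23.8
```

{"fn": "servo_tool", "kwargs": {"increments": [[0,-2,0,9,0],[0,-2,0,9,0],[0,-2,0,9,0],[0,-2,0,9,0],[0,0,0,8,0],[0,0,0,5,0],[0,0,0,5,0],[0,0,0,0,0],[0.4,0,0,0,0],[0.4,0,0,0,0],[0.4,0,0,0,0],[0.4,0,0,-40,0]]}}

```text
t: 53.82
tool_pos: [0.4338, 0.0668, 0.1643]
tool_rot: [-3.141, 0.018, 0.012]
contact_force: [0.8, -0.1, 0.7]
opening: 0.0342
grip_force: 0.0
```

{"fn": "servo_tool", "kwargs": {"increments": [[0.4,0,0,-50,0],[0.4,0,0,-50,0],[0.4,0,60,-10,0],[0.4,0,60,0,0],[0.4,0,60,0,0],[0.4,0,60,0,0],[0.4,0,60,0,0],[0.4,0,0,0,0]]}}

```text
t: 54.82
tool_pos: [0.4321, -0.2365, 0.277]
tool_rot: [-3.141, 0.027, 0.001]
contact_force: [0.0, 0.1, -0.3]
opening: 0.0342
grip_force: 0.0
```

```bash
python3 look.py w22
python3 - <<'E'
import cv2,numpy as np
t=cv2.imread('pics/top_w22.png');s=cv2.imread('pics/scene_w22.png')
cv2.imwrite('pics/c22.png',np.hstack([cv2.resize(t[120:255,120:270],(400,360),interpolation=cv2.INTER_CUBIC),cv2.resize(s[110:245,235:385],(400,360),interpolation=cv2.INTER_CUBIC)]))
E
```

```text
[ 0.4321 -0.2365  0.277 ] [-3.141e+00  2.700e-02  1.000e-03] 54.825
```

View pics/c22.png

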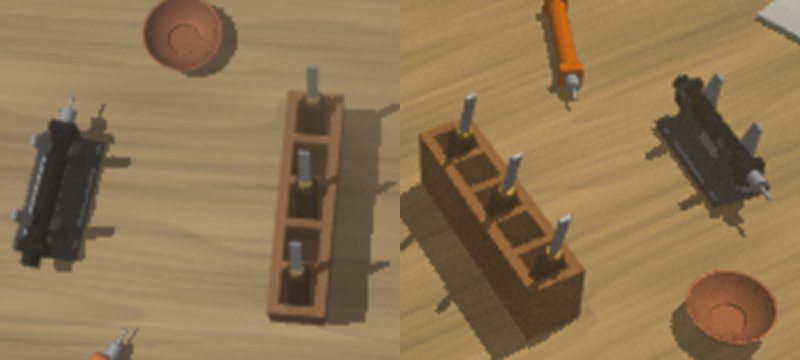

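All three files stand blade up in pockets 0, 2 and 4, and the handpiece lies in the clip. I'll triangulate the heights and then hand in.

Run:
```python
from h import *
T=cal('top');S=cal('scene');k=.375
ok=True
for t,s in[((313,68),(470,97)),((304,152),(515,155)),((295,243),(563,217))][:3]:
    pass
tt=[(295,243),(304,152),(313,68)];ss=[(469,97),(515,155),(563,217)]
for t,s in zip(tt,ss):
    X,e=tri(T,(120+t[0]*k,120+t[1]*k),S,(235+(s[0]-400)*k,110+s[1]*k));print('tip',X.round(4),e.round(1));ok&=X[2]<.198
if ok: print(finish_job())
```

```text
tip [0.4641 0.0678 0.1798] 0.9
tip [0.5638 0.0666 0.1815] 0.1
tip [0.6592 0.065  0.1821] 1.4
the job is handed in; nothing more can be done
None
```

The job is handed in: the handpiece is pressed home in its clip with the jaw closed over it, and all three files on the bench stand blade up in stand pockets 0, 2 and 4; the jar, dish and block were never touched, and I haven't seen the judge's verdict.

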